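# Clear the used plugs into the waste bin and nest the dishes

### The arm

A 6-joint arm with a two-finger parallel gripper is mounted at the origin on the work surface. World frame = base frame: x ahead of the robot, y to its left, z up, the work surface at z = 0. Lengths are in mm, angles in rad, forces in N, time in s.
With the tool pointing down it reaches from about 275 to 1000 mm from the base axis. Payload 8.4 kg.
Tool frame: the origin (TCP) lies between the finger pads; the fingertips stand r.finger_overhang ahead of it and the grasp point (between the pads) is the TCP (r.finger_overhang is the distance from the TCP to the fingertips, in mm); z points along the fingers, y is the line along which they close (so a half turn about z gives the same grasp; the last joint's range is limited). The gripper opens to 85 mm and grips with 20 to 120 N. Pads are 22 mm wide; open, the fingers measure 114 mm over their backs; the gripper's body (76 mm by 85 mm) begins 54 mm behind the grasp point. The pads swing forward as they close: fully open they stand 13 mm farther back than shut.
Start: joints at [-1.121, 0.353, 1.633, -0, 1.155, -0.002], TCP at [272.865, -562.292, 250.281] pointing down, gripper open.
Joint ranges: [-2.63, 2.63], [-0.92, 2.1], [0.06, 2.66], [-1.3, 4.44], [0, 2.69], [-3.02, 3.02]. Speed limits (rad/s): [2.22, 2.22, 2.79, 3.14, 3.14, 3.14].

### API

Orientations are given as [roll, pitch, yaw] about the fixed x, y, z axes, in that order (R = Rz(yaw) Ry(pitch) Rx(roll)).
In Python, from rig import r, cams, sign_off gives the robot as it stands.
- The arm moves only by the shell command python3 -m crank 'ROWS' [FORCE]. ROWS is JSON, a list of rows, each a list of 7 numbers: the shift along the tool's x, y, z in m, then the turn, a rotation vector about the tool's x, y, z in rad, then the closure, from 0 (fully open) to 1 (shut). In form: [[dx, dy, dz, ax, ay, az, gripper], ...]. A call has 1 to 5 rows; each row is the pose to reach, as a shift and turn from the pose commanded when the call began, along the tool's axes at that moment; what a row does not reach only later rows make up. A row lasts 1/10 s, in which the tool goes at most 50 mm and 8.59 degrees, less where a joint would pass 70% of its speed; a pose out of reach is approached as far as the arm can. A call with a gripper value outside its range is refused whole. The fingers move at their own pace and stop on an object; FORCE is the grip in N (left out, the last holds). Time passes only in rows, so rows that repeat a pose let the fingers close. It gives the time, the measured TCP pose, the force, the opening and the grip force at its end, in the units of the state.
- r.sense(): the state, without advancing time (a new reading comes with each control period).
- cams.grab_frame(name): name is "scene" or "top"; returns a dict with "image" (400x640x3 uint8, red, green, blue), "fx", "fy", "cx", "cy" (pixels), "D" ([k1, k2, p1, p2, k3] as OpenCV has them; the pictures are not rectified), "position" and "orientation" of the camera in the world. Camera axes: x right, y down, z forward; pixel columns grow to the right and rows downward; lengths in mm; the calibration is good to about 2 mm. A picture is of the moment at which its call begins. There is no depth.
- sign_off(): hands the job in; it is judged then, once.
The state is a dict: "clock": time; "qpos": joint angles; "qvel": joint speeds; "joint_efforts": joint torques, N m; "eef_pos": TCP position; "tcp_rot": TCP orientation; "contact_force": force on the tool from outside, world axes, zero at the start; "wrist_torque": the same for the moment, N m; "opening": opening from 0.0 (shut) to 1.0 (fully open); "grasp_force": force on a finger pad.
Only numpy, scipy, OpenCV 4.12 (cv2) and the standard library are available. Lean on these libraries where they do the work, as an engineer would, in place of code of your own. Each camera call takes 0.05 s, during which the arm holds its last target. There are 200 camera calls.

### The job

The test run is over: first gather every used red plug that lies loose on the bench into the two green dishes standing beside it, wherever there is room. Then empty each of those dishes into the yellow waste bin, pressing its one-way flap open with the dish's pouring lip and tipping the plugs through; keep the gripper itself off the flap, and let it fall shut again. Nest both emptied dishes, turned to match and fully home one in the other, on the dish in the autoclave tray, and leave the beaker, the tubing clamp and the wash bottle where they are.

Things in the scene. Friction and masses are not known exactly. Their poses are not given: they have to be found in the camera images.
- bin: Yellow waste bin with red top, fixed to the bench, 190 mm deep (x), 150 wide (y). Origin: centre of its underside; +x is the way waste is tipped in. Front wall at x=-95, 110 high; behind it a hatch 114 wide, 105 long slopes up at 35 degrees to the flat top (176 high) at x=-9. Inner floor at z=4. The hatch is closed by the white flap; plugs belong inside, under it.
- bin_hinge (a point): Middle of the outer top edge of the bin's front wall, 110 mm up; the flap's hinge line (along the bin's y) is 2 mm behind it. Axes as the bin's: x the way waste goes in, z up.
- flap (a joint): White one-way flap on the sloping hatch, 108 mm wide, 97 long, 4 thick, hinged on its lower, front edge. 0 = shut, flush with the slope; grows as it is pressed in and down, to 1.55 rad. A light spring (0.03 N m shut, 0.1 open) shuts it. Plugs lying on it do not open it; they slide in once it slopes down inwards by 25 degrees or more.
- tray: Low aluminium autoclave tray fixed to the bench, 270 x 150 mm (x, y), rim 14 mm high, floor 3 mm thick. Origin: centre of its underside. The clean dish dish_base stands in it.
- dish_base_mid (a point): The clean dish in the autoclave tray, exactly like dish_a (see there). Point on its centre line, half-way up. z: out of the mouth; +x: to the pouring lip; -x: to the handle. A dish fully nested in it sits 10 mm higher, the next 20, lips and handles over one another (2 mm between the handles). They fit one way round only, within 1 mm; the flared walls guide a dish home from some 5 mm above.
- dish_a_mid (a point): Green hexagonal pouring dish on the bench, loose, 150 g, two used plugs in it. Point 20 mm over its underside; axes as dish_base's. In mm from it: rim at z=20, x -56 (back) to 95 (lip), y +-47; inner floor at z=-10, x +-35, y +-26; walls 4 thick, flared. Handle: flat level strap, 22 wide (y), 8 thick (z), x -56 to -112, centre (-81,0,16); its sides can be pinched at any pitch.
- dish_b_mid (a point): Another green dish on the bench, exactly like dish_a (see there), with two used plugs in it. Point 20 mm over its underside; axes as dish_a's.
- dish_a_lip (a point): Point on top of dish_a's pouring lip, (92, 0, 20) mm from point dish_a_mid. The lip is 44 mm wide. The front wall rises from the floor (front edge x=35) to the lip at only 30 degrees; the underside runs straight from (34, -20) (x, z) to the lip's tip (95, 20). Plugs leave when the front wall slopes down some 25 degrees, that is with the dish tipped 55 degrees or more nose down.
- dish_b_lip (a point): Point on top of dish_b's pouring lip, (92, 0, 20) mm from point dish_b_mid, as on dish_a.
- plug1_mid (a point): Used red plastic screw plug, 12 g, 24 mm long: six-sided head 22 mm across corners, 9 high, with a round stem 13 in diameter, 15 long. Point: middle of its length on its axis, 12 mm from either end; z runs from head to stem. Starts in dish_a.
- plug2_mid (a point): Used red plastic screw plug, 12 g, 24 mm long: six-sided head 22 mm across corners, 9 high, with a round stem 13 in diameter, 15 long. Point: middle of its length on its axis, 12 mm from either end; z runs from head to stem. Starts in dish_a.
- plug3_mid (a point): Used red plastic screw plug, 12 g, 24 mm long: six-sided head 22 mm across corners, 9 high, with a round stem 13 in diameter, 15 long. Point: middle of its length on its axis, 12 mm from either end; z runs from head to stem. Starts in dish_b.
- plug4_mid (a point): Used red plastic screw plug, 12 g, 24 mm long: six-sided head 22 mm across corners, 9 high, with a round stem 13 in diameter, 15 long. Point: middle of its length on its axis, 12 mm from either end; z runs from head to stem. Starts in dish_b.
- plug5_mid (a point): Used red plastic screw plug, 12 g, 24 mm long: six-sided head 22 mm across corners, 9 high, with a round stem 13 in diameter, 15 long. Point: middle of its length on its axis, 12 mm from either end; z runs from head to stem. Starts standing on its head on the bench; may be absent.
- plug6_mid (a point): Used red plastic screw plug, 12 g, 24 mm long: six-sided head 22 mm across corners, 9 high, with a round stem 13 in diameter, 15 long. Point: middle of its length on its axis, 12 mm from either end; z runs from head to stem. Starts standing on its head on the bench; may be absent.
- plug7_mid (a point): Used red plastic screw plug, 12 g, 24 mm long: six-sided head 22 mm across corners, 9 high, with a round stem 13 in diameter, 15 long. Point: middle of its length on its axis, 12 mm from either end; z runs from head to stem. Starts standing on its head on the bench; may be absent.
- plug8_mid (a point): Used red plastic screw plug, 12 g, 24 mm long: six-sided head 22 mm across corners, 9 high, with a round stem 13 in diameter, 15 long. Point: middle of its length on its axis, 12 mm from either end; z runs from head to stem. Starts standing on its head on the bench; may be absent.
- wash_bottle: A white wash bottle with a red cap, loose, 60 mm wide and 150 mm high, standing beyond the work; origin under its centre. Leave it alone.
- beaker: A small glass beaker, loose, 70 mm wide, 85 mm high; origin under its centre. Leave it alone.
- tube_clamp: A blue and white tubing clamp, loose, 70 x 16 x 20 mm, lying on the bench; origin under its centre. Leave it alone.
Things that resemble listed ones, but are neither listed nor needed, are in the scene too. What is shaped like the part that bears dish_base_mid but blue is not meant.

How it is judged:
By the outcome, as a careful person would: the job done as asked, in the order asked, and still so for the second after the job is handed in, with the robot touching nothing.
Of plug5, plug6, plug7, plug8 only 2 to 4 are there at a start; the rules pass over those that are not, and their reading is None.
At some moment in a run one of plug5, plug6, plug7, plug8, dish_a, dish_b may be knocked a few centimetres aside while the robot is not near it.
It also fails if it takes over 210 s, if anything falls off the work surface, if the arm or the gripper's body presses on something with over 40 N, if the wrist force passes 120 N, or if a joint passes its speed limit or range.

## Working session

There is one attempt and no reset: what is moved stays moved. The work goes in short steps, Python scripts to look and compute and a shell command to move; the robot and the scene stay as the last step left them, time stands still between calls to the robot, and variables do not carry over. Pictures are saved under pics/ and viewed, at most 14 in all, crops included, and the job is handed in when it is done.

```bash
ls; mkdir -p pics
python3 - <<'E'
from rig import r,cams
import cv2
for n in("scene","top"):
    f=cams.grab_frame(n); cv2.imwrite(f"pics/{n}0.png",f["image"][:,:,::-1])
    print(n,{k:f[k] for k in f if k!="image"})
print(r.sense(), r.finger_overhang)
E
```

```text
pics
scene {'fx': 376.4015854627889, 'fy': 376.4015854627889, 'cx': 321.2627640676847, 'cy': 197.37085018062515, 'D': array([-0.03492687,  0.        ,  0.        ,  0.        ,  0.        ]), 'position': array([1394.63582101,  173.72375188,  710.3441438 ]), 'orientation': array([-2.17352486, -0.02148423,  1.89473798])}
top {'fx': 508.85012404545245, 'fy': 508.85012404545245, 'cx': 320.9455635176399, 'cy': 208.27334760638803, 'D': array([-0.07198865,  0.        ,  0.        ,  0.        ,  0.        ]), 'position': array([ 311.00181373,  -85.51840954, 1791.1948575 ]), 'orientation': array([-3.00390788, -0.00327928, -1.58449943])}
{'clock': 0.1, 'qpos': array([-1.12139558e+00,  3.53605100e-01,  1.63401460e+00,  4.63260441e-08,
        1.15521452e+00, -2.42665828e-03]), 'qvel': array([ 0.00082375, -0.00060479, -0.0009383 , -0.00112969, -0.00013758,
        0.00017944]), 'joint_efforts': array([ 9.56224867e-04, -6.06359625e+01, -3.42816567e+01,  5.87864929e-05,
        3.87545937e-03,  8.33078093e-05]), 'eef_pos': array([ 272.69982492, -561.94350611,  249.63970115]), 'tcp_rot': array([-3.14035110e+00, -3.05519940e-06,  4.51827382e-01]), 'contact_force': array([ 0.51636963, -0.19709357,  0.59995056]), 'wrist_torque': array([-0.00583055, -0.06784336, -0.00514311]), 'grasp_force': 0.0, 'opening': 1.0038268357760534} 19.0
```

View pics/scene0.png

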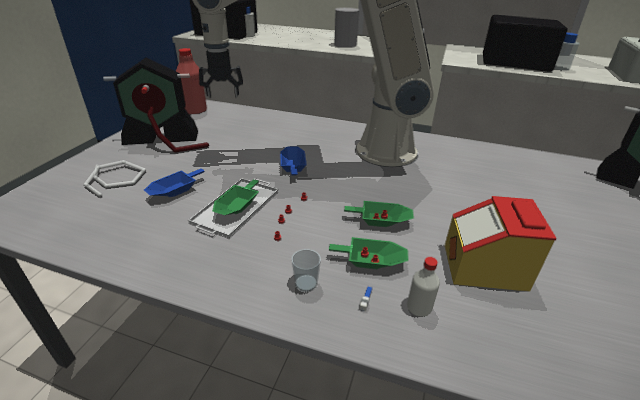

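View pics/top0.png

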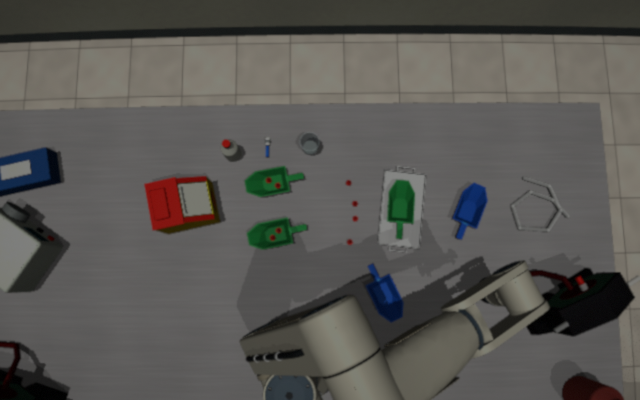

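Scene view: green dishes with plugs are at about (385,215) and (372,253), and the green dish in the tray is at (237,200). Loose plugs are at (304,196), (289,209), (281,218) and (277,236). The top view shows the same: dishes (268,181) and (272,235), plugs (349,182), (355,203), (355,218) and (349,241), and tray dish (401,205). The blue dishes at (175,183) and (292,158) in the scene view are the ones not meant. I'll enlarge to confirm.

```bash
cat > h.py <<'E'
import numpy as np, cv2
from scipy.spatial.transform import Rotation as R
from scipy.optimize import minimize
from rig import r,cams
def rot(o): return R.from_euler('xyz',o)
def K(f): return np.array([[f['fx'],0,f['cx']],[0,f['fy'],f['cy']],[0,0,1.]])
def proj(f,P):
    Rm=rot(f['orientation']).as_matrix().T; t=-Rm@f['position']
    return cv2.projectPoints(np.float64(P).reshape(-1,1,3),cv2.Rodrigues(Rm)[0],t,K(f),f['D'])[0].reshape(-1,2)
def unproj(f,uv,z):
    n=cv2.undistortPoints(np.float64(uv).reshape(-1,1,2),K(f),f['D']).reshape(-1,2)
    d=rot(f['orientation']).apply(np.c_[n,np.ones(len(n))])
    return f['position']+d*((z-f['position'][2])/d[:,2])[:,None]
def mask(f,col):
    h=cv2.cvtColor(f['image'],cv2.COLOR_RGB2HSV).astype(int); H,S,V=h[...,0],h[...,1],h[...,2]
    if col=='green': return (H>50)&(H<85)&(S>100)&(V>40)
    if col=='red': return ((H<8)|(H>172))&(S>140)&(V>60)
def blobs(m,amin):
    n,l,s,c=cv2.connectedComponentsWithStats(m.astype(np.uint8))
    return [(c[i],s[i,4],l==i) for i in range(1,n) if s[i,4]>=amin]
E
python3 - <<'E'
from h import *
T=cams.grab_frame("top");S=cams.grab_frame("scene")
a=cv2.resize(T['image'][120:270,140:440],None,fx=2.6,fy=2.6,interpolation=2)
b=cv2.resize(S['image'][130:300,180:420],None,fx=3.2,fy=3.2,interpolation=2)
cv2.imwrite('pics/ct.png',a[:,:,::-1]);cv2.imwrite('pics/cs.png',b[:,:,::-1])
for c,ar,_ in blobs(mask(T,'green'),40): print('green',c,ar,unproj(T,c,36))
for c,ar,_ in blobs(mask(T,'red'),5): print('red',c,ar,unproj(T,c,12))
for c,ar,_ in blobs(mask(S,'green'),40): print('Sgreen',c,ar)
for c,ar,_ in blobs(mask(S,'red'),5): print('Sred',c,ar,unproj(S,c,12))
E
```

```text
green [269.93604651 181.34011628] 1032 [[651.90962254  83.12183549  36.        ]]
green [400.63498099 204.69201521] 1052 [[ 563.04581172 -373.1697516    36.        ]]
green [272.60430309 233.44901777] 1069 [[468.37897157  73.86340393  36.        ]]
red [225.86538462 143.28846154] 52 [[798.44734442 244.75309509  12.        ]]
red [169.2210755  202.51548072] 1841 [[585.23723979 444.33388712  12.        ]]
red [268.18181818 179.81818182] 11 [[662.17066064  91.68382666  12.        ]]
red [348.  182.5] 16 [[ 648.69326412 -192.22054127   12.        ]]
red [277.38461538 185.38461538] 13 [[641.58221292  58.92379039  12.        ]]
red [354.6 203.4] 15 [[ 573.24882597 -213.97903761   12.        ]]
red [354.76470588 218.23529412] 17 [[ 520.4281706  -213.35856591   12.        ]]
red [278.1 230.2] 10 [[481.72429429  56.72061735  12.        ]]
red [272.09090909 237.36363636] 11 [[456.79326297  77.8625277   12.        ]]
red [349.41176471 241.88235294] 17 [[ 437.34900889 -192.73870195   12.        ]]
red [579.70212766 280.04255319] 47 [[  288.77027792 -1007.32848531    12.        ]]
red [595.   397
[... 733 characters left out ...]
.20277778] 2160 [[338.87149286 461.84112464  12.        ]]
Sred [287.87878788 209.        ] 33 [[ 524.64166161 -212.59525357   12.        ]]
Sred [383.94444444 214.08333333] 36 [[446.60453634  76.02357181  12.        ]]
Sred [375.76470588 215.58823529] 17 [[462.98154397  53.65030297  12.        ]]
Sred [280.85294118 218.85294118] 34 [[ 578.20933041 -213.04117921   12.        ]]
Sred [277.17948718 235.71794872] 39 [[ 653.48817779 -191.51424025   12.        ]]
Sred [364.50909091 251.87272727] 55 [[634.34335482  58.24235302  12.        ]]
Sred [374.97142857 258.57142857] 35 [[650.38187426  90.5679027   12.        ]]
Sred [430.37692308 263.02307692] 130 [[617.4389439  232.90579714  12.        ]]
```

View pics/ct.png

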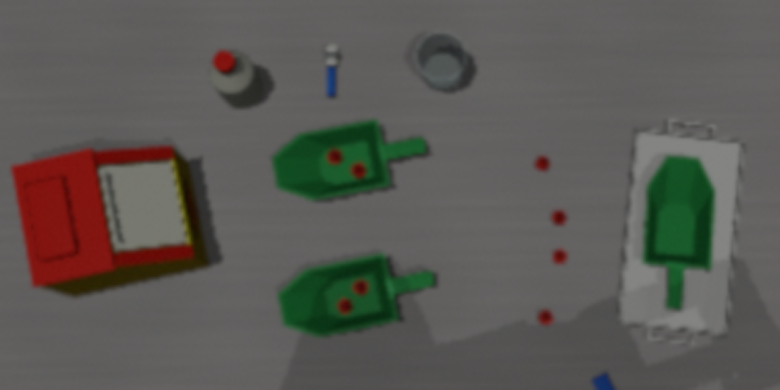

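View pics/cs.png

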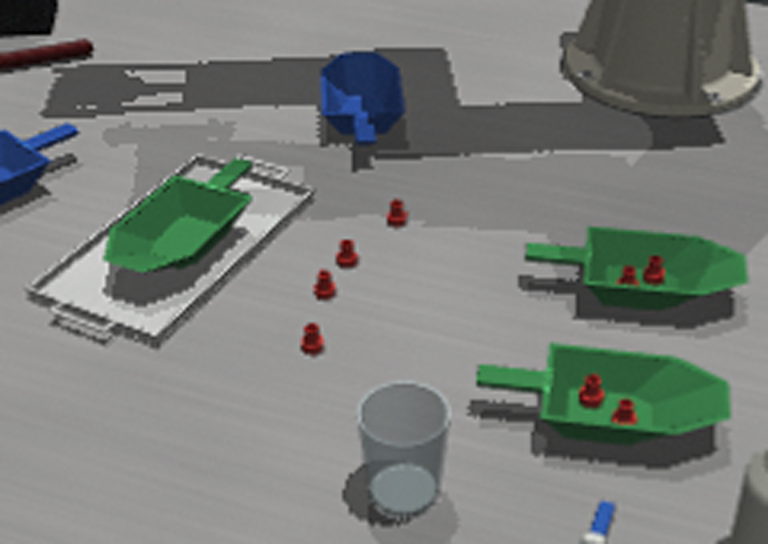

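The enlarged crops confirm it. The two green dishes with plugs are in the top crop at (330,160) and (340,292), the green tray dish at (680,215), and four loose plugs at (542,163), (559,217), (559,256) and (545,317). The blue ones are look-alikes in the wrong colour. Next I'll fit poses.

```bash
cat >> h.py <<'E'
XS=40.
def dish_parts(xs=XS):
    rim=[(-56,47,20),(-56,-47,20),(xs,-47,20),(95,-22,20),(95,22,20),(xs,47,20)]
    bot=[(-38,28,-20),(-38,-28,-20),(34,-28,-20),(34,28,-20)]
    hd=[(x,y,z) for x in(-112,-50) for y in(-11,11) for z in(12,20)]
    return [np.array(rim+bot,float),np.array(hd,float)]
def render(f,parts,Rm,p,sc=4):
    im=np.zeros((400*sc,640*sc),np.uint8)
    for P in parts:
        uv=proj(f,Rm.apply(P)+p)
        h=cv2.convexHull(((uv+.5)*sc-.5).astype(np.float32))
        cv2.fillConvexPoly(im,np.round(h*16).astype(np.int32),255,shift=4)
    return cv2.resize(im,(640,400),interpolation=cv2.INTER_AREA)/255.
def fit(fs,ms,parts,x0,z,steps=(8,8,.1),R0=None,full=False):
    R0=R0 or R.identity()
    def pose(v): return R.from_euler('z',v[2])*R0,np.array([v[0],v[1],z if len(v)<4 else v[3]])
    def cost(v):
        return sum(np.abs(m-render(f,parts,*pose(v))).sum() for f,m in zip(fs,ms))
    s=np.vstack([x0]+[np.array(x0)+np.eye(len(x0))[i]*steps[i] for i in range(len(x0))])
    o=minimize(cost,x0,method='Nelder-Mead',options=dict(initial_simplex=s,xatol=.05,fatol=.05,maxiter=300))
    return o.x,o.fun
def gm(f,near,amin=150):  # filled green blob nearest pixel
    b=min(blobs(mask(f,'green'),amin),key=lambda b:np.hypot(*(b[0]-near)))
    m=b[2].astype(np.uint8); c,_=cv2.findContours(m,cv2.RETR_EXTERNAL,cv2.CHAIN_APPROX_NONE)
    return cv2.drawContours(np.zeros_like(m),c,-1,1,-1).astype(float)
def fit_dish(T,S,x0,z=20.):
    p=np.array([[x0[0],x0[1],z]]); fs=[f for f in(T,S) if f is not None]
    return fit(fs,[gm(f,proj(f,p)[0]) for f in fs],dish_parts(),x0,z)
def to(p,Rt,s=None):  # target TCP pose -> shift (m) and rotvec in tool axes
    s=s or r.sense(); Rc=rot(s['tcp_rot'])
    print('shift',np.round(Rc.inv().apply(np.array(p)-s['eef_pos'])/1000,4),'rot',np.round((Rc.inv()*Rt).as_rotvec(),3))
E
python3 - <<'E'
import h; from h import *
T=cams.grab_frame("top");S=cams.grab_frame("scene")
for n,x0,z in(('a?',(652,83,1.65),20),('b?',(468,74,1.7),20),('base',(563,-373,0),23)):
    for xs in (35,42,50):
        h.XS=xs; h.dish_parts.__defaults__=(xs,)
        print(n,xs,*[ (np.round(v,2),round(c,1)) for v,c in (fit_dish(T,S,x0,z),fit_dish(T,None,x0,z),fit_dish(None,S,x0,z))])
# bin: hull of red
bp=[np.array([(x,y,zz) for x,zz in((95,176),(-9,176),(-93,112)) for y in(-75,75)],float)]
def rm(f,near):
    b=min(blobs(mask(f,'red'),500),key=lambda b:np.hypot(*(b[0]-near)))
    q=cv2.convexHull(np.argwhere(b[2])[:,::-1].astype(np.int32)); return cv2.fillConvexPoly(np.zeros((400,640)),q,1)
mt,ms=rm(T,(169,202)),rm(S,(513,220))
for fs,m in(([T],[mt]),([S],[ms]),([T,S],[mt,ms])): print('bin',fit(fs,m,bp,(575,390,1.45),0.))
E
```

```text
a? 35 (array([651.73,  77.35,   1.75]), np.float64(251.4)) (array([652.37,  76.66,   1.75]), np.float64(70.5)) (array([649.6 ,  77.76,   1.75]), np.float64(171.6))
a? 42 (array([651.63,  77.44,   1.75]), np.float64(245.5)) (array([652.41,  76.66,   1.75]), np.float64(62.8)) (array([650.77,  77.62,   1.75]), np.float64(177.6))
a? 50 (array([651.9 ,  76.83,   1.75]), np.float64(251.7)) (array([652.31,  76.54,   1.75]), np.float64(63.6)) (array([651.46,  77.66,   1.74]), np.float64(185.1))
b? 35 (array([468.51,  67.84,   1.77]), np.float64(234.8)) (array([469.23,  67.41,   1.76]), np.float64(81.1)) (array([466.99,  68.06,   1.81]), np.float64(143.5))
b? 42 (array([469.16,  66.87,   1.76]), np.float64(228.6)) (array([469.67,  66.95,   1.76]), np.float64(71.0)) (array([466.24,  68.3 ,   1.79]), np.float64(148.9))
b? 50 (array([469.25,  66.83,   1.76]), np.float64(233.9)) (array([469.72,  66.72,   1.76]), np.float64(73.4)) (array([466.  ,  67.68,   1.77]), np.float64(154.8))
base 35 (array([ 5.5728e+02, -3.7303e+02, -7.0000e-02]), np.float64(230.1)) (array([ 5.5751e+02, -3.7146e+02, -8.0000e-02]), np.float64(116.6)) (array([ 5.5646e+02, -3.7537e+02, -9.0000e-02]), np.float64(106.2))
base 42 (array([ 5.5685e+02, -3.7285e+02, -7.0000e-02]), np.float64(234.8)) (array([ 5.5675e+02, -3.7213e+02, -7.0000e-02]), np.float64(122.0)) (array([ 5.5724e+02, -3.7420e+02, -8.0000e-02]), np.float64(108.3))
base 50 (array([ 5.5674e+02, -3.7267e+02, -7.0000e-02]), np.float64(246.8)) (array([ 5.5659e+02, -3.7094e+02, -9.0000e-02]), np.float64(136.8)) (array([ 5.5603e+02, -3.7368e+02, -7.0000e-02]), np.float64(105.7))
bin (array([568.3119691 , 370.4574502 ,   1.77415063]), np.float64(135.23137254901962))
bin (array([571.18087744, 371.34852183,   1.78382433]), np.float64(205.61960784313726))
bin (array([569.2465687 , 371.81032376,   1.78423856]), np.float64(366.6549019607843))
```

```bash
python3 -m crank '[[0.155,-0.13,0.06,0,0,0.4518,0.45],[0.155,-0.13,0.06,0,0,0.4518,0.45],[0.155,-0.13,0.06,0,0,0.4518,0.45],[0.155,-0.13,0.06,0,0,0.4518,0.45],[0.155,-0.13,0.06,0,0,0.4518,0.45]]' 40; python3 -c "
from h import *
s=r.sense();print(s['eef_pos'],s['tcp_rot'],s['opening'])
to([439.5,-192.5,110],R.from_euler('xyz',[np.pi,0,0]))"
```

```text
clock: 0.8
eef_pos: [355.7, -373.2, 188.7]
tcp_rot: [-3.138, 0.002, 0.002]
contact_force: [0.3, -0.2, 0.1]
opening: 0.55
grasp_force: 0.0
[ 355.68584914 -373.18286264  188.7342004 ] [-3.13818967e+00  1.95141619e-03  1.86944372e-03] 0.5498807246437263
shift [ 0.0843 -0.1803  0.0792] rot [-0.003  0.002  0.002]
```

```bash
cat > look.py <<'E'
from h import *
s=r.sense(); print('t%.1f'%s['clock'],np.round(s['eef_pos'],1),np.round(s['tcp_rot'],3),'op%.2f g%.1f'%(s['opening'],s['grasp_force']),np.round(s['contact_force'],1))
T=cams.grab_frame("top");S=cams.grab_frame("scene")
for n,f in(('T',T),('S',S)):
    P=[unproj(f,c,12)[0] for c,a,_ in blobs(mask(f,'red'),5) if a<90]
    print(n,[tuple(np.round(p[:2]).astype(int)) for p in P if 380<p[0]<720 and -330<p[1]<160])
    print([tuple(np.round(c).astype(int)) for c,a,_ in blobs(mask(f,'green'),150)])
E
python3 -m crank '[[0.03,-0.06,0.03,0,0,0,0.45],[0.06,-0.12,0.05,0,0,0,0.45],[0.084,-0.18,0.079,-0.003,0.002,0.002,0.45],[0.084,-0.18,0.079,-0.003,0.002,0.002,0.45],[0.084,-0.18,0.079,-0.003,0.002,0.002,0.45]]' 
python3 look.py
```

```text
clock: 1.3
eef_pos: [439.9, -194.6, 109.9]
tcp_rot: [3.14, -0.0, 0.001]
contact_force: [-0.2, -1.0, -0.5]
opening: 0.55
grasp_force: 0.0
t1.3 [ 439.9 -194.6  109.9] [ 3.14e+00 -0.00e+00  1.00e-03] op0.55 g0.0 [-0.2 -1.  -0.5]
T [(np.int64(662), np.int64(92)), (np.int64(649), np.int64(-192)), (np.int64(642), np.int64(59)), (np.int64(573), np.int64(-214)), (np.int64(482), np.int64(56)), (np.int64(457), np.int64(78))]
[(np.int64(270), np.int64(181)), (np.int64(401), np.int64(205)), (np.int64(273), np.int64(233))]
S [(np.int64(446), np.int64(-190)), (np.int64(525), np.int64(-212)), (np.int64(447), np.int64(76)), (np.int64(462), np.int64(54)), (np.int64(578), np.int64(-213)), (np.int64(653), np.int64(-192)), (np.int64(634), np.int64(58)), (np.int64(650), np.int64(91))]
[(np.int64(235), np.int64(199)), (np.int64(382), np.int64(213)), (np.int64(373), np.int64(252))]
```

```bash
python3 -m crank '[[0,-0.002,0.04,0,0,0,0.45],[0,-0.002,0.07,0,0,0,0.45],[0,-0.002,0.081,0,0,0,0.45],[0,-0.002,0.081,0,0,0,0.45],[0,-0.002,0.081,0,0,0,1]]' 30
python3 -m crank '[[0,0,0,0,0,0,1],[0,0,0,0,0,0,1],[0,0,0,0,0,0,1],[0,0,0,0,0,0,1],[0,0,0,0,0,0,1]]' 30
python3 -m crank '[[0,0,-0.03,0,0,0,1],[0,0,-0.07,0,0,0,1],[0,0,-0.081,0,0,0,1],[0,0,-0.081,0,0,0,1],[0,0,-0.081,0,0,0,1]]' 30
```

```text
clock: 1.9
eef_pos: [440.3, -197.0, 31.3]
tcp_rot: [3.138, -0.003, -0.003]
contact_force: [0.3, -0.3, -0.8]
opening: 0.394
grasp_force: 0.0
clock: 2.4
eef_pos: [440.7, -196.6, 31.7]
tcp_rot: [3.137, -0.004, -0.002]
contact_force: [-1.8, -2.2, 7.1]
opening: 0.133
grasp_force: 29.3
clock: 2.9
eef_pos: [439.4, -195.6, 111.1]
tcp_rot: [3.138, -0.002, -0.002]
contact_force: [-0.8, -1.0, 0.2]
opening: 0.128
grasp_force: 29.3
```

```bash
python3 -m crank '[[0,0,0,0,0,0,1],[0,0,0,0,0,0,1]]' 30; python3 look.py
```

```text
clock: 3.1
eef_pos: [438.8, -195.3, 110.1]
tcp_rot: [3.14, 0.0, -0.002]
contact_force: [-0.7, -0.5, 0.9]
opening: 0.13
grasp_force: 29.3
t3.1 [ 438.8 -195.3  110.1] [ 3.14e+00  0.00e+00 -2.00e-03] op0.13 g29.3 [-0.7 -0.5  0.9]
T [(np.int64(662), np.int64(92)), (np.int64(649), np.int64(-192)), (np.int64(642), np.int64(59)), (np.int64(573), np.int64(-214)), (np.int64(481), np.int64(56)), (np.int64(457), np.int64(78))]
[(np.int64(270), np.int64(181)), (np.int64(401), np.int64(205)), (np.int64(273), np.int64(233))]
S [(np.int64(525), np.int64(-212)), (np.int64(447), np.int64(77)), (np.int64(463), np.int64(54)), (np.int64(578), np.int64(-213)), (np.int64(653), np.int64(-192)), (np.int64(634), np.int64(58)), (np.int64(650), np.int64(91))]
[(np.int64(235), np.int64(199)), (np.int64(382), np.int64(213)), (np.int64(373), np.int64(252))]
```

```bash
python3 -m crank '[[0.01,-0.05,0,0,0,0,1],[0.02,-0.1,0,0,0,0,1],[0.02,-0.15,0,0,0,0,1],[0.02,-0.2,0,0,0,0,1],[0.02,-0.244,0,0,0,0,1]]' 30
python3 -m crank '[[0,0,0.03,0,0,0,1],[0,0,0.055,0,0,0,1],[0,0,0.055,0,0,0,1],[0,0,0.055,0,0,0,1],[0,0,0.055,0,0,0,1]]' 30
python3 -m crank '[[0,0,0,0,0,0,0.72],[0,0,0,0,0,0,0.72],[0,0,0,0,0,0,0.72],[0,0,-0.04,0,0,0,0.72],[0,0,-0.055,0,0,0,0.5]]' 30
python3 look.py
```

```text
clock: 3.7
eef_pos: [459.6, 50.3, 110.2]
tcp_rot: [3.139, -0.001, -0.002]
contact_force: [1.3, -0.2, -0.2]
opening: 0.13
grasp_force: 29.4
clock: 4.2
eef_pos: [460.8, 47.8, 56.4]
tcp_rot: [3.139, -0.003, -0.003]
contact_force: [0.6, -0.8, -0.2]
opening: 0.129
grasp_force: 29.4
clock: 4.7
eef_pos: [460.9, 48.3, 112.7]
tcp_rot: [3.139, -0.004, -0.002]
contact_force: [0.3, 0.0, -0.6]
opening: 0.434
grasp_force: 0.0
t4.7 [460.9  48.3 112.7] [ 3.139e+00 -4.000e-03 -2.000e-03] op0.43 g0.0 [ 0.3  0.  -0.6]
T [(np.int64(662), np.int64(92)), (np.int64(649), np.int64(-193)), (np.int64(642), np.int64(59)), (np.int64(573), np.int64(-214)), (np.int64(520), np.int64(-213))]
[(np.int64(270), np.int64(181)), (np.int64(401), np.int64(205))]
S [(np.int64(525), np.int64(-213)), (np.int64(457), np.int64(50)), (np.int64(452), np.int64(77)), (np.int64(578), np.int64(-213)), (np.int64(653), np.int64(-192)), (np.int64(635), np.int64(58)), (np.int64(650), np.int64(91))]
[(np.int64(235), np.int64(199)), (np.int64(383), np.int64(213)), (np.int64(373), np.int64(252))]
```

```bash
python3 -m crank '[[0.012,0.048,0,0,0,0,0.45],[0.024,0.096,0,0,0,0,0.45],[0.036,0.144,0,0,0,0,0.45],[0.048,0.192,0,0,0,0,0.45],[0.06,0.24,0,0,0,0,0.45]]' 30
python3 -m crank '[[0.001,0.021,0,0,0,0,0.45],[0.001,0.021,0,0,0,0,0.45],[0.001,0.021,0,0,0,0,0.45]]'
python3 look.py
```

```text
clock: 5.3
eef_pos: [519.3, -193.8, 110.6]
tcp_rot: [3.139, -0.001, -0.002]
contact_force: [1.3, 1.7, -0.2]
opening: 0.552
grasp_force: 0.0
clock: 5.6
eef_pos: [519.6, -212.6, 110.5]
tcp_rot: [3.14, -0.0, -0.003]
contact_force: [-0.5, 0.3, -0.0]
opening: 0.547
grasp_force: 0.0
t5.6 [ 519.6 -212.6  110.5] [ 3.14e+00 -0.00e+00 -3.00e-03] op0.55 g0.0 [-0.5  0.3 -0. ]
T [(np.int64(663), np.int64(92)), (np.int64(642), np.int64(59)), (np.int64(481), np.int64(56)), (np.int64(459), np.int64(49)), (np.int64(457), np.int64(78))]
[(np.int64(270), np.int64(181)), (np.int64(402), np.int64(205)), (np.int64(272), np.int64(233))]
S [(np.int64(528), np.int64(-211)), (np.int64(454), np.int64(50)), (np.int64(448), np.int64(76)), (np.int64(580), np.int64(-212)), (np.int64(653), np.int64(-192)), (np.int64(634), np.int64(58)), (np.int64(650), np.int64(91))]
[(np.int64(235), np.int64(199)), (np.int64(383), np.int64(213)), (np.int64(373), np.int64(252))]
```

```bash
python3 -m crank '[[0.002,0.0,0.04,0,0,0,0.45],[0.002,0,0.07,0,0,0,0.45],[0.002,0,0.08,0,0,0,0.45],[0.002,0,0.08,0,0,0,0.45],[0.002,0,0.08,0,0,0,1]]' 30
python3 -m crank '[[0,0,0,0,0,0,1],[0,0,0,0,0,0,1],[0,0,0,0,0,0,1],[0,0,0,0,0,0,1],[0,0,0,0,0,0,1]]' 30
python3 -m crank '[[0,0,-0.03,0,0,0,1],[0,0,-0.07,0,0,0,1],[0,0,-0.08,0,0,0,1],[-0.02,-0.04,-0.08,0,0,0,1],[-0.02,-0.08,-0.08,0,0,0,1]]' 30
python3 -m crank '[[-0.02,-0.05,0,0,0,0,1],[-0.022,-0.1,0,0,0,0,1],[-0.022,-0.15,0,0,0,0,1],[-0.022,-0.2,0,0,0,0,1],[-0.022,-0.222,0,0,0,0,1]]' 30
python3 look.py
```

```text
clock: 6.2
eef_pos: [523.3, -212.7, 32.4]
tcp_rot: [3.138, -0.003, -0.001]
contact_force: [0.4, -0.3, -0.5]
opening: 0.395
grasp_force: 0.0
clock: 6.7
eef_pos: [523.7, -213.3, 32.9]
tcp_rot: [3.138, -0.004, -0.002]
contact_force: [-1.0, 1.9, 8.5]
opening: 0.128
grasp_force: 29.4
clock: 7.2
eef_pos: [500.8, -132.6, 111.7]
tcp_rot: [3.139, -0.002, -0.005]
contact_force: [-0.1, 0.5, 0.3]
opening: 0.128
grasp_force: 29.3
clock: 7.7
eef_pos: [480.9, 92.3, 110.9]
tcp_rot: [3.139, -0.003, -0.0]
contact_force: [0.4, -0.7, -0.3]
opening: 0.129
grasp_force: 29.3
t7.7 [480.9  92.3 110.9] [ 3.139e+00 -3.000e-03 -0.000e+00] op0.13 g29.3 [ 0.4 -0.7 -0.3]
T [(np.int64(663), np.int64(92)), (np.int64(649), np.int64(-193)), (np.int64(642), np.int64(59)), (np.int64(573), np.int64(-214)), (np.int64(455), np.int64(48))]
[(np.int64(270), np.int64(181)), (np.int64(401), np.int64(205)), (np.int64(292), np.int64(234))]
S [(np.int64(457), np.int64(50)), (np.int64(449), np.int64(77)), (np.int64(578), np.int64(-213)), (np.int64(653), np.int64(-192)), (np.int64(634), np.int64(58)), (np.int64(650), np.int64(91))]
[(np.int64(235), np.int64(199)), (np.int64(383), np.int64(213)), (np.int64(373), np.int64(252))]
```

```bash
python3 -m crank '[[-0.001,0.002,0.03,0,0,0,1],[-0.001,0.002,0.056,0,0,0,1],[-0.001,0.002,0.056,0,0,0,1],[-0.001,0.002,0.056,0,0,0,1],[-0.001,0.002,0.056,0,0,0,0.72]]' 30
python3 -m crank '[[0,0,0,0,0,0,0.72],[0,0,0,0,0,0,0.72],[0,0,0,0,0,0,0.72],[0,0,-0.04,0,0,0,0.72],[0,0,-0.055,0,0,0,0.5]]' 30
python3 -m crank '[[0.02,0.045,0,0,0,0,0.45],[0.03,0.09,0,0,0,0,0.45],[0.05,0.135,0,0,0,0,0.45],[0.065,0.18,0,0,0,0,0.45],[0.08,0.225,0,0,0,0,0.45]]' 30
python3 -m crank '[[0.015,0.04,0,0,0,0,0.45],[0.015,0.079,0,0,0,0,0.45],[0.015,0.079,0,0,0,0,0.45]]'
python3 look.py
```

```text
clock: 8.3
eef_pos: [481.1, 86.8, 55.6]
tcp_rot: [3.139, -0.004, -0.003]
contact_force: [1.0, 0.4, -1.3]
opening: 0.27
grasp_force: 0.0
clock: 8.8
eef_pos: [481.0, 87.4, 111.6]
tcp_rot: [3.139, -0.004, -0.002]
contact_force: [-0.2, -0.1, -0.5]
opening: 0.433
grasp_force: 0.0
clock: 9.3
eef_pos: [560.2, -139.9, 110.7]
tcp_rot: [3.138, -0.003, -0.002]
contact_force: [1.1, -0.1, 0.3]
opening: 0.548
grasp_force: 0.0
clock: 9.6
eef_pos: [575.0, -221.3, 110.9]
tcp_rot: [3.137, -0.003, -0.005]
contact_force: [0.8, -0.3, 0.3]
opening: 0.551
grasp_force: 0.0
t9.6 [ 575.  -221.3  110.9] [ 3.137e+00 -3.000e-03 -5.000e-03] op0.55 g0.0 [ 0.8 -0.3  0.3]
T [(np.int64(663), np.int64(91)), (np.int64(642), np.int64(59)), (np.int64(481), np.int64(56)), (np.int64(478), np.int64(86)), (np.int64(457), np.int64(78)), (np.int64(459), np.int64(50))]
[(np.int64(270), np.int64(181)), (np.int64(401), np.int64(205)), (np.int64(272), np.int64(233))]
S [(np.int64(454), np.int64(49)), (np.int64(451), np.int64(78)), (np.int64(581), np.int64(-211)), (np.int64(654), np.int64(-192)), (np.int64(634), np.int64(58)), (np.int64(650), np.int64(91))]
[(np.int64(235), np.int64(199)), (np.int64(383), np.int64(213)), (np.int64(373), np.int64(252))]
```

```bash
python3 -m crank '[[0.001,-0.008,0.04,0.003,0.003,0,0.45],[0.001,-0.008,0.07,0.003,0.003,0,0.45],[0.001,-0.008,0.08,0.003,0.003,0,0.45],[0.001,-0.008,0.08,0.003,0.003,0,0.45],[0.001,-0.008,0.08,0.003,0.003,0,1]]' 30
python3 -m crank '[[0,0,0,0,0,0,1],[0,0,0,0,0,0,1],[0,0,0,0,0,0,1],[0,0,0,0,0,0,1],[0,0,0,0,0,0,1]]' 30
python3 -m crank '[[0,0,-0.03,0,0,0,1],[0,0,-0.07,0,0,0,1],[0,0,-0.08,0,0,0,1],[0.02,-0.04,-0.08,0,0,0,1],[0.02,-0.08,-0.08,0,0,0,1]]' 30
python3 -m crank '[[0.02,-0.045,0,0,0,0,1],[0.04,-0.09,0,0,0,0,1],[0.04,-0.13,0,0,0,0,1],[0.04,-0.18,0,0,0,0,1],[0.04,-0.226,0,0,0,0,1]]' 30
python3 look.py
```

```text
clock: 10.2
eef_pos: [576.4, -208.8, 31.6]
tcp_rot: [3.141, -0.006, -0.001]
contact_force: [-0.5, 0.7, 0.1]
opening: 0.394
grasp_force: 0.0
clock: 10.7
eef_pos: [576.8, -209.4, 32.2]
tcp_rot: [3.141, -0.007, -0.002]
contact_force: [0.2, 1.8, 7.4]
opening: 0.129
grasp_force: 29.3
clock: 11.2
eef_pos: [598.0, -129.5, 112.2]
tcp_rot: [3.141, -0.01, -0.004]
contact_force: [0.8, 0.8, 0.1]
opening: 0.133
grasp_force: 29.3
clock: 11.7
eef_pos: [635.8, 98.6, 111.0]
tcp_rot: [-3.141, -0.005, -0.002]
contact_force: [0.0, -0.1, -0.7]
opening: 0.129
grasp_force: 29.3
t11.7 [635.8  98.6 111. ] [-3.141e+00 -5.000e-03 -2.000e-03] op0.13 g29.3 [ 0.  -0.1 -0.7]
T [(np.int64(649), np.int64(-192))]
[(np.int64(401), np.int64(205))]
S [(np.int64(456), np.int64(86)), (np.int64(653), np.int64(-192)), (np.int64(545), np.int64(98)), (np.int64(637), np.int64(58)), (np.int64(653), np.int64(91))]
[(np.int64(235), np.int64(199)), (np.int64(363), np.int64(214)), (np.int64(373), np.int64(252))]
```

```bash
python3 -m crank '[[-0.001,0.006,0.03,0,0,0,1],[-0.001,0.006,0.056,0,0,0,1],[-0.001,0.006,0.056,0,0,0,1],[-0.001,0.006,0.056,0,0,0,1],[-0.001,0.006,0.056,0,0,0,0.72]]' 30
python3 -m crank '[[0,0,0,0,0,0,0.72],[0,0,0,0,0,0,0.72],[0,0,0,0,0,0,0.72],[0,0,-0.04,0,0,0,0.72],[0,0,-0.055,0,0,0,0.5]]' 30
python3 -m crank '[[0.008,0.048,0,0,0,0,0.45],[0.015,0.096,0,0,0,0,0.45],[0.015,0.144,0,0,0,0,0.45],[0.015,0.19,0,0,0,0,0.45],[0.015,0.238,0,0,0,0,0.45]]' 30
python3 -m crank '[[0.0,0.04,0,0,0,0,0.45],[0.0,0.042,0,0,0,0,0.45],[0.0,0.042,0,0,0,0,0.45]]'
python3 look.py
```

```text
clock: 12.3
eef_pos: [636.2, 90.4, 56.3]
tcp_rot: [-3.141, -0.007, -0.003]
contact_force: [-0.0, -0.2, -0.4]
opening: 0.277
grasp_force: 0.0
clock: 12.8
eef_pos: [636.2, 90.9, 112.7]
tcp_rot: [-3.141, -0.008, -0.002]
contact_force: [0.5, 0.6, -0.1]
opening: 0.436
grasp_force: 0.0
clock: 13.3
eef_pos: [649.5, -149.0, 110.3]
tcp_rot: [3.141, -0.006, -0.002]
contact_force: [-0.4, -0.9, -0.2]
opening: 0.548
grasp_force: 0.0
clock: 13.6
eef_pos: [649.2, -190.3, 110.0]
tcp_rot: [-3.141, -0.005, -0.004]
contact_force: [1.0, 0.4, 0.4]
opening: 0.55
grasp_force: 0.0
t13.6 [ 649.2 -190.3  110. ] [-3.141 -0.005 -0.004] op0.55 g0.0 [1.  0.4 0.4]
T [(np.int64(662), np.int64(92)), (np.int64(640), np.int64(89)), (np.int64(642), np.int64(59)), (np.int64(481), np.int64(56)), (np.int64(478), np.int64(86)), (np.int64(459), np.int64(50)), (np.int64(455), np.int64(78))]
[(np.int64(270), np.int64(181)), (np.int64(401), np.int64(205)), (np.int64(277), np.int64(230))]
S [(np.int64(454), np.int64(49)), (np.int64(451), np.int64(78)), (np.int64(656), np.int64(-190)), (np.int64(634), np.int64(58)), (np.int64(639), np.int64(89))]
[(np.int64(234), np.int64(199)), (np.int64(383), np.int64(213)), (np.int64(373), np.int64(252))]
```

```bash
python3 -m crank '[[0.002,0.002,0.04,0,0.005,0,0.45],[0.002,0.002,0.07,0,0.005,0,0.45],[0.002,0.002,0.08,0,0.005,0,0.45],[0.002,0.002,0.08,0,0.005,0,0.45],[0.002,0.002,0.08,0,0.005,0,1]]' 30
python3 -m crank '[[0,0,0,0,0,0,1],[0,0,0,0,0,0,1],[0,0,0,0,0,0,1],[0,0,0,0,0,0,1],[0,0,0,0,0,0,1]]' 30
python3 -m crank '[[0,0,-0.03,0,0,0,1],[0,0,-0.07,0,0,0,1],[0,0,-0.08,0,0,0,1],[0.01,-0.025,-0.08,0,0,0,1],[0.01,-0.05,-0.08,0,0,0,1]]' 30
python3 -m crank '[[0.008,-0.045,0,0,0,0,1],[0.008,-0.09,0,0,0,0,1],[0.008,-0.13,0,0,0,0,1],[0.008,-0.17,0,0,0,0,1],[0.008,-0.204,0,0,0,0,1]]' 30
python3 look.py
```

```text
clock: 14.2
eef_pos: [652.6, -190.8, 31.1]
tcp_rot: [3.141, -0.011, -0.001]
contact_force: [0.5, 0.4, -0.7]
opening: 0.397
grasp_force: 0.0
clock: 14.7
eef_pos: [653.0, -191.5, 31.8]
tcp_rot: [3.141, -0.013, -0.002]
contact_force: [0.5, 1.8, 7.3]
opening: 0.13
grasp_force: 29.4
clock: 15.2
eef_pos: [662.3, -141.6, 111.3]
tcp_rot: [3.141, -0.013, -0.004]
contact_force: [0.5, 1.5, -0.4]
opening: 0.127
grasp_force: 29.3
clock: 15.7
eef_pos: [669.2, 64.6, 110.3]
tcp_rot: [-3.141, -0.01, -0.002]
contact_force: [1.1, -0.7, 0.1]
opening: 0.127
grasp_force: 29.3
t15.7 [669.2  64.6 110.3] [-3.141e+00 -1.000e-02 -2.000e-03] op0.13 g29.3 [ 1.1 -0.7  0.1]
T []
[(np.int64(401), np.int64(205))]
S [(np.int64(457), np.int64(81)), (np.int64(584), np.int64(57)), (np.int64(638), np.int64(58)), (np.int64(638), np.int64(89))]
[(np.int64(235), np.int64(199)), (np.int64(402), np.int64(213)), (np.int64(374), np.int64(253))]
```

```bash
python3 -m crank '[[0,0.002,0.03,0,0,0,1],[0,0.002,0.056,0,0,0,1],[0,0.002,0.056,0,0,0,1],[0,0.002,0.056,0,0,0,1],[0,0.002,0.056,0,0,0,0.72]]' 30
python3 -m crank '[[0,0,0,0,0,0,0.72],[0,0,0,0,0,0,0.72],[0,0,0,0,0,0,0.72],[0,0,-0.04,0,0,0,0.72],[0,0,-0.055,0,0,0,0.5]]' 30
python3 -m crank '[[-0.01,0.04,-0.02,0,0,0,0.5],[-0.03,0.08,-0.04,0,0,0,0.5],[-0.05,0.12,-0.06,0,0,0,0.5],[-0.07,0.16,-0.08,0,0,0,0.5],[-0.09,0.2,-0.1,0,0,0,0.5]]' 30
python3 look.py
python3 - <<'E'
from h import *
T=cams.grab_frame("top");S=cams.grab_frame("scene"); s=r.sense()
print(s['qpos'])
img=np.hstack([cv2.resize(T['image'][150:270,230:330],None,fx=4,fy=4),cv2.resize(S['image'][180:300,320:420],None,fx=4,fy=4)])
cv2.imwrite('pics/gath.png',img[:,:,::-1])
for x0 in((651.8,77.3,1.75),(469,67,1.76)): print(fit_dish(T,S,x0), fit_dish(T,None,x0))
E
```

```text
clock: 16.3
eef_pos: [671.0, 60.2, 55.6]
tcp_rot: [-3.142, -0.012, -0.002]
contact_force: [0.9, 0.2, 0.7]
opening: 0.277
grasp_force: 0.0
clock: 16.8
eef_pos: [670.8, 60.8, 112.0]
tcp_rot: [-3.141, -0.013, -0.002]
contact_force: [-0.1, -0.1, 1.1]
opening: 0.44
grasp_force: 0.0
clock: 17.3
eef_pos: [577.2, -140.6, 209.4]
tcp_rot: [3.141, -0.011, -0.002]
contact_force: [0.7, -1.0, -0.9]
opening: 0.5
grasp_force: 0.0
t17.3 [ 577.2 -140.6  209.4] [ 3.141e+00 -1.100e-02 -2.000e-03] op0.50 g0.0 [ 0.7 -1.  -0.9]
T [(np.int64(669), np.int64(62)), (np.int64(661), np.int64(92)), (np.int64(639), np.int64(88)), (np.int64(642), np.int64(59)), (np.int64(481), np.int64(56)), (np.int64(477), np.int64(86)), (np.int64(457), np.int64(78)), (np.int64(459), np.int64(50))]
[(np.int64(270), np.int64(181)), (np.int64(401), np.int64(205)), (np.int64(271), np.int64(234))]
S [(np.int64(454), np.int64(49)), (np.int64(451), np.int64(78)), (np.int64(643), np.int64(59)), (np.int64(639), np.int64(89))]
[(np.int64(235), np.int64(199)), (np.int64(383), np.int64(213)), (np.int64(373), np.int64(252))]
[-0.24172742  0.34301062  1.74736781  0.00303821  1.03949919  1.33176725]
(array([651.67911418,  77.32418223,   1.75472791]), np.float64(242.30588235294115)) (array([652.24754015,  76.71469506,   1.74610278]), np.float64(62.564705882352946))
(array([468.85042583,  67.45412828,   1.7685234 ]), np.float64(280.9529411764706)) (array([469.01828361,  67.85640211,   1.76135273]), np.float64(123.2862745098039))
```

View pics/gath.png

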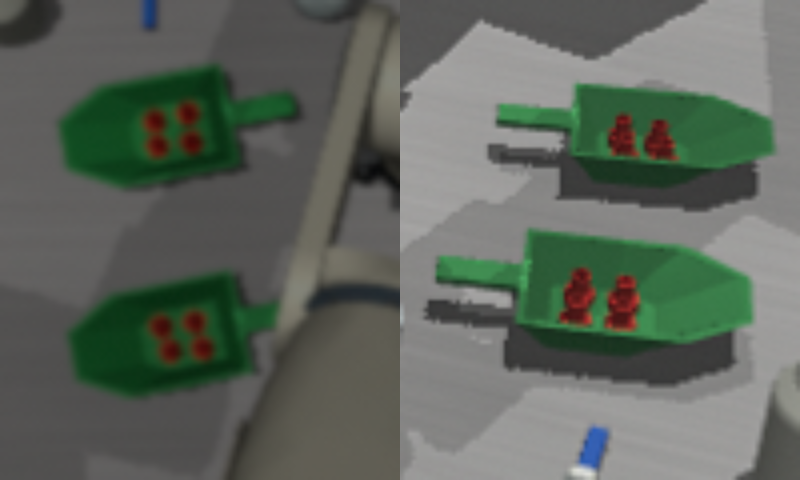

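Both dishes stand square, each with four plugs upright inside (left half around (175,130) and (183,335)), and no loose plugs remain. Next is gripping dish_a's handle with a tilted tool.

```bash
cat >> h.py <<'E'
def dishR(yaw,phi=0): return R.from_euler('z',yaw)*R.from_euler('y',phi)
def toolrel(beta): # tool in dish frame: z=(cosb,0,-sinb), y=-y
    z=np.array([np.cos(beta),0,-np.sin(beta)]); y=np.array([0,-1.,0]); return R.from_matrix(np.c_[np.cross(y,z),y,z])
E
python3 - <<'E'
from h import *
D=np.array([651.7,77.3,20]); Rd=dishR(1.753); Rt=Rd*toolrel(np.radians(50))
g=D+Rd.apply([-86,0,16]); z=Rt.apply([0,0,1])
print(g,z); to([600,-120,230],Rt); to(g-100*z,Rt)
E
```

```text
[667.2829598   -7.27642322  36.        ] [-0.11647132  0.63214741 -0.76604444]
shift [ 0.022  -0.0202 -0.0206] rot [ 0.62   0.498 -1.673]
shift [ 0.0993 -0.0701  0.0977] rot [ 0.62   0.498 -1.673]
```

```bash
python3 -m crank '[[0.022,-0.02,-0.02,0.62,0.5,-1.673,0.4],[0.022,-0.02,-0.02,0.62,0.5,-1.673,0.4],[0.022,-0.02,-0.02,0.62,0.5,-1.673,0.4],[0.022,-0.02,-0.02,0.62,0.5,-1.673,0.4],[0.022,-0.02,-0.02,0.62,0.5,-1.673,0.4]]'
cat > n.py <<'E'
from h import *
import sys
D=np.array([651.7,77.3,20]); Rd=dishR(1.753); Rt=Rd*toolrel(np.radians(50))
g=D+Rd.apply([-86,0,16]); z=Rt.apply([0,0,1])
s=r.sense();print(s['qpos'],s['eef_pos'],s['contact_force'])
to([600,-120,230],Rt); to(g-100*z,Rt)
E
python3 n.py
```

```text
clock: 18.0
eef_pos: [600.2, -117.5, 227.9]
tcp_rot: [-2.978, -0.279, 0.667]
contact_force: [-0.1, -0.1, -0.6]
opening: 0.597
grasp_force: 0.0
[-0.36443119  0.35808862  1.71971859  0.36507734  1.09264522  0.34245527] [ 600.20356182 -117.53564263  227.90098853] [-0.13747717 -0.08807513 -0.57742181]
shift [-0.001   0.0014 -0.0027] rot [ 0.364  0.295 -0.987]
shift [0.0557 0.0337 0.1322] rot [ 0.364  0.295 -0.987]
```

```bash
python3 -m crank '[[0,0,0,0.364,0.295,-0.987,0.4],[0,0,0,0.364,0.295,-0.987,0.4],[0,0,0,0.364,0.295,-0.987,0.4],[0,0,0,0.364,0.295,-0.987,0.4],[0,0,0,0.364,0.295,-0.987,0.4]]'
python3 n.py
```

```text
clock: 18.5
eef_pos: [600.1, -118.0, 227.6]
tcp_rot: [-3.026, -0.587, 1.372]
contact_force: [-0.1, 0.9, -0.3]
opening: 0.6
grasp_force: 0.0
[-0.46481359  0.50066941  1.59182867  0.53520892  1.37911368 -0.49414615] [ 600.12867357 -117.9558547   227.61016213] [-0.08256867  0.92805805 -0.29760636]
shift [-0.0004 -0.0001 -0.0031] rot [ 0.114  0.092 -0.311]
shift [-0.012   0.0824  0.1215] rot [ 0.114  0.092 -0.311]
```

```bash
python3 -m crank '[[0,0.02,0.02,0.114,0.092,-0.311,0.4],[-0.003,0.04,0.05,0.114,0.092,-0.311,0.4],[-0.008,0.06,0.09,0.114,0.092,-0.311,0.4],[-0.012,0.0824,0.1215,0.114,0.092,-0.311,0.4],[-0.012,0.0824,0.1215,0.114,0.092,-0.311,0.4]]'
python3 - <<'E'
from h import *
T=cams.grab_frame("top");S=cams.grab_frame("scene")
print(fit_dish(None,S,(651.7,77.3,1.753)))
cv2.imwrite('pics/pg.png',cv2.resize(S['image'][60:340,240:560],None,fx=2.1,fy=2.1)[:,:,::-1])
E
python3 n.py
```

```text
clock: 19.0
eef_pos: [678.3, -68.6, 106.9]
tcp_rot: [-3.131, -0.699, 1.743]
contact_force: [-1.1, -0.4, -1.0]
opening: 0.603
grasp_force: 0.0
(array([650.26846632,  77.28967083,   1.74563075]), np.float64(178.94901960784313))
[-0.36890035  0.78298599  1.4132388   0.58908691  1.39374864 -0.78739752] [678.42869015 -70.8650844  111.70202936] [ 0.26507573 -0.32173395  0.97302357]
shift [ 0.0493 -0.0863 -0.1126] rot [-0.     0.001 -0.006]
shift [ 0.0008  0.0006 -0.0005] rot [-0.     0.001 -0.006]
```

View pics/pg.png

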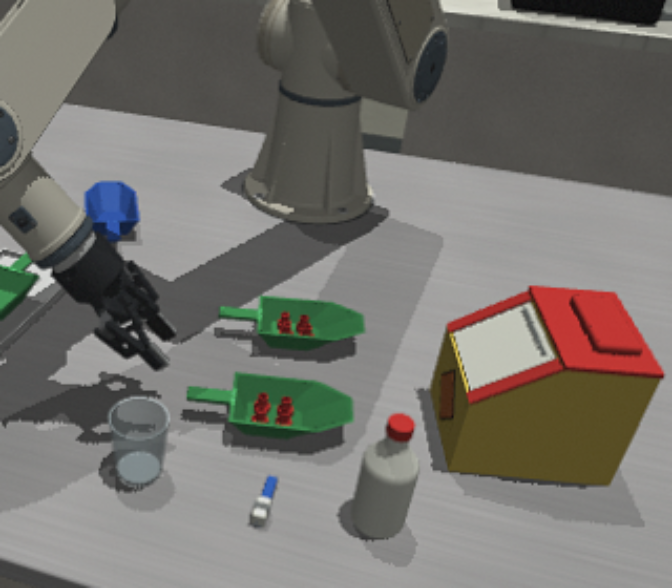

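The gripper stands behind dish_a's handle (crop (140,330), handle at (205,394)), clear of the beaker. Now the grasp.

```bash
python3 -m crank '[[0.001,0.001,0.04,0,0,0,0.45],[0.001,0.001,0.08,0,0,0,0.45],[0.001,0.001,0.1,0,0,0,0.45],[0.001,0.001,0.1,0,0,0,0.45],[0.001,0.001,0.1,0,0,0,0.45]]' 100
python3 n.py
python3 -m crank '[[0,0,0,0,0,0,1],[0,0,0,0,0,0,1],[0,0,0,0,0,0,1],[0,0,0,0,0,0,1],[0,0,0,0,0,0,1]]' 100
python3 -m crank '[[0,0,0,0,0,0,1],[0,0,0,0,0,0,1],[0,0,0,0,0,0,1]]' 100
python3 - <<'E'
from h import *
T=cams.grab_frame("top");S=cams.grab_frame("scene")
print(fit_dish(None,S,(651.7,77.3,1.753)));s=r.sense();print(s['eef_pos'],s['tcp_rot'],s['contact_force'])
E
```

```text
clock: 19.6
eef_pos: [669.2, -9.1, 38.9]
tcp_rot: [3.141, -0.695, 1.747]
contact_force: [0.7, -0.1, -0.1]
opening: 0.553
grasp_force: 0.0
[-0.29556403  0.83895977  1.50182467  0.64810928  1.2384725  -0.82835871] [669.15075922  -9.08409466  38.8867839 ] [ 0.65222523 -0.14823437 -0.09703096]
shift [ 0.0478 -0.0874 -0.209 ] rot [ 0.005  0.003 -0.004]
shift [-0.0006 -0.0011 -0.0964] rot [ 0.005  0.003 -0.004]
clock: 20.1
eef_pos: [669.7, -9.7, 38.8]
tcp_rot: [3.14, -0.695, 1.747]
contact_force: [0.1, -4.1, 6.3]
opening: 0.235
grasp_force: 97.7
clock: 20.4
eef_pos: [669.7, -9.7, 38.8]
tcp_rot: [3.14, -0.695, 1.747]
contact_force: [0.2, -3.9, 6.4]
opening: 0.231
grasp_force: 97.7
(array([649.63867318,  77.34249419,   1.7392612 ]), np.float64(241.37254901960785))
[669.65831419  -9.73845844  38.80003035] [ 3.13966397 -0.69497563  1.74675352] [ 0.23296186 -3.84602887  7.26678   ]
```

```bash
cat >> h.py <<'E'
BIN=(569.3,371.6,1.782)
def wp(G,beta,ref,refxyz,yaw,phi):
    """TCP pose so that dish point ref is at world refxyz, with dish yaw/phi; G = TCP in dish frame"""
    Rd=dishR(yaw,phi); return np.array(refxyz)+Rd.apply(np.array(G)-np.array(ref)), Rd*toolrel(beta)
def binw(x,z,y=0): 
    u=np.array([np.cos(BIN[2]),np.sin(BIN[2])]); n=np.array([-u[1],u[0]]); return np.r_[np.array(BIN[:2])+x*u+y*n,z]
PC=[34,0,-20]
def pour(G,beta):
    for nm,x,z,ph in(('W0',-165,190,0),('W1',-113,190,30),('W2',-101,140,58),('W3',-101,122,70),('W4',-101,122,78)):
        p,Rt=wp(G,beta,PC,binw(x,z),BIN[2],np.radians(ph)); print(nm,np.round(p),end=' '); to(p,Rt)
E
cat > pa.py <<'E'
from h import *
s=r.sense();print(np.round(s['qpos'],2),np.round(s['eef_pos'],1),np.round(s['contact_force'],1))
pour([-88.8,0,18.8],.876)
E
python3 -m crank '[[0.026,0,-0.031,0,0,0,1],[0.051,0,-0.061,0,0,0,1],[0.077,0,-0.092,0,0,0,1],[0.09,0,-0.107,0,0,0,1],[0.09,0,-0.107,0,0,0,1]]' 100; python3 pa.py
python3 - <<'E'
from h import *
S=cams.grab_frame("scene"); cv2.imwrite('pics/lift.png',cv2.resize(S['image'][60:340,240:560],None,fx=2.1,fy=2.1)[:,:,::-1])
E
```

```text
clock: 21.0
eef_pos: [670.0, -8.8, 179.9]
tcp_rot: [3.136, -0.693, 1.75]
contact_force: [-1.0, 0.3, -2.7]
opening: 0.238
grasp_force: 98.9
[-0.29  0.66  1.47  0.62  1.4  -0.7 ] [670.   -8.8 179.9] [-1.   0.3 -2.7]
W0 [630.  90. 229.] shift [ 0.1117 -0.0223  0.0291] rot [ 0.026  0.002 -0.025]
W1 [611. 176. 285.] shift [ 0.2152 -0.0252  0.0419] rot [ 0.019 -0.522 -0.031]
W2 [597. 241. 265.] shift [ 0.2535 -0.0277  0.1001] rot [ 0.011 -1.01  -0.036]
W3 [592. 267. 251.] shift [ 0.2651 -0.0287  0.1279] rot [ 0.007 -1.22  -0.038]
W4 [588. 285. 250.] shift [ 0.2786 -0.0293  0.1398] rot [ 0.005 -1.359 -0.039]
```

View pics/lift.png

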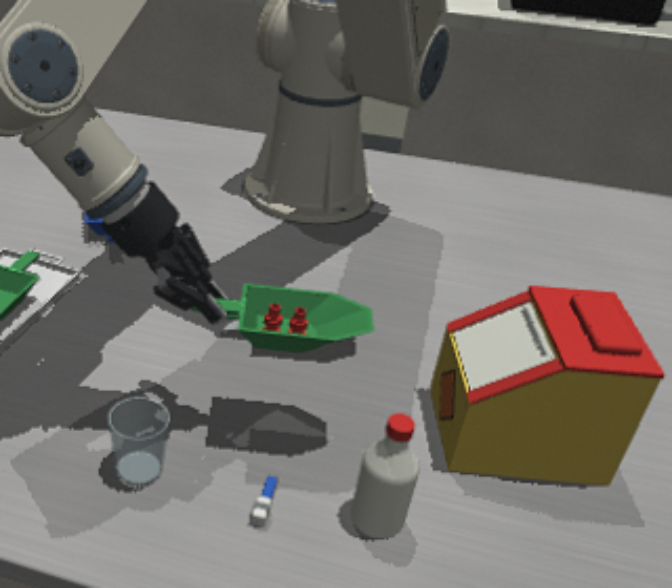

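Dish_a is lifted level with its plugs in, at crop (305,318). Moving to the bin.

```bash
python3 -m crank '[[0.02,-0.005,0.006,0.026,0,-0.025,1],[0.05,-0.01,0.012,0.026,0,-0.025,1],[0.08,-0.016,0.02,0.026,0,-0.025,1],[0.112,-0.022,0.029,0.026,0,-0.025,1],[0.112,-0.022,0.029,0.026,0,-0.025,1]]' 100
python3 -m crank '[[0.02,0,0.002,0,-0.1,0,1],[0.04,0,0.005,0,-0.22,0,1],[0.07,0,0.009,0,-0.34,0,1],[0.104,0,0.012,0,-0.46,0,1],[0.104,0,0.012,0,-0.52,0,1]]' 100
python3 pa.py
```

```text
clock: 21.55
eef_pos: [626.4, 94.8, 226.3]
tcp_rot: [-3.132, -0.698, 1.781]
contact_force: [0.6, 0.0, -2.3]
opening: 0.232
grasp_force: 98.8
clock: 22.05
eef_pos: [610.2, 180.7, 285.8]
tcp_rot: [-3.14, -0.173, 1.786]
contact_force: [0.9, 1.3, -1.6]
opening: 0.233
grasp_force: 98.8
[ 0.2   0.34  1.58  0.18  1.23 -0.08] [610.2 180.7 285.8] [ 0.9  1.3 -1.6]
W0 [630.  90. 229.] shift [-0.101  -0.0003  0.0402] rot [-0.004  0.522  0.003]
W1 [611. 176. 285.] shift [-0.0048 -0.     -0.    ] rot [-0.003 -0.002  0.004]
W2 [597. 241. 265.] shift [0.0575 0.0003 0.0314] rot [-0.002 -0.49   0.005]
W3 [592. 267. 251.] shift [0.0814 0.0005 0.0498] rot [-0.001 -0.7    0.005]
W4 [588. 285. 250.] shift [0.099  0.0006 0.0534] rot [-0.001 -0.839  0.005]
```

```bash
cat > chk.py <<'E'
from h import *
import sys
phi=float(sys.argv[1]);G=np.array(eval(sys.argv[2]));b=float(sys.argv[3])
T=cams.grab_frame("top");S=cams.grab_frame("scene");s=r.sense()
Rt=rot(s['tcp_rot']); Rd=Rt*toolrel(b).inv(); D=s['eef_pos']-Rd.apply(G); yaw,ph,_=Rd.as_euler('ZYX')
print('expected dish',np.round(D,1),round(yaw,3),round(ph,3))
for fs in([S],[T,S]):
    fs=[f for f in fs]
    try: v,c=fit(fs,[gm(f,proj(f,[D])[0]) for f in fs],dish_parts(),(D[0],D[1],yaw,D[2]),0,(6,6,.05,6),R0=R.from_euler('y',ph)); print('seen',np.round(v,2),round(c))
    except Exception as e: print(e)
tip=D+Rd.apply([95,0,20]); 
c,sn=np.cos(BIN[2]),np.sin(BIN[2]); q=tip[:2]-BIN[:2]; print('tip in bin',np.round([q@[c,sn],q@[-sn,c],tip[2]],1))
if len(sys.argv)>4: cv2.imwrite(sys.argv[4],cv2.resize(S['image'][60:340,320:600],None,fx=2.1,fy=2.1)[:,:,::-1])
E
python3 chk.py 0 '[-88.8,0,18.8]' .876
```

```text
expected dish [594.5 245.  222.7] 1.791 0.52
seen [504.93 254.82   1.78 171.9 ] 363
seen [584.85 253.     1.92 217.15] 1489
tip in bin [-36.7   2.6 192.9]
```

```bash
python3 -m crank '[[0.012,0,0.006,0,-0.12,0,1],[0.025,0,0.012,0,-0.24,0,1],[0.04,0,0.02,0,-0.36,0,1],[0.055,0,0.031,0,-0.46,0,1],[0.055,0,0.031,0,-0.46,0,1]]' 100
python3 pa.py; python3 chk.py 0 '[-88.8,0,18.8]' .876 pics/w2.png
```

```text
clock: 22.65
eef_pos: [595.6, 236.8, 258.3]
tcp_rot: [-3.128, 0.286, 1.79]
contact_force: [0.0, -0.7, -2.1]
opening: 0.231
grasp_force: 98.8
[ 0.51  0.42  1.54 -0.28  1.29  0.39] [595.6 236.8 258.3] [ 0.  -0.7 -2.1]
W0 [630.  90. 229.] shift [-0.136   0.0024  0.0707] rot [-0.014  0.981  0.001]
W1 [611. 176. 285.] shift [-0.0676  0.002  -0.008 ] rot [-0.013  0.457  0.005]
W2 [597. 241. 265.] shift [ 0.0022  0.0025 -0.0074] rot [-0.011 -0.031  0.008]
W3 [592. 267. 251.] shift [ 0.0317  0.0028 -0.0014] rot [-0.011 -0.241  0.009]
W4 [588. 285. 250.] shift [ 0.049   0.0029 -0.006 ] rot [-0.01 -0.38  0.01]
expected dish [588.9 267.5 176.2] 1.799 0.978
seen [587.67 271.82   1.87 174.46] 215
seen [586.86 273.58   1.86 170.85] 1510
tip in bin [-36.3   3.5 108.5]
```

View pics/w2.png

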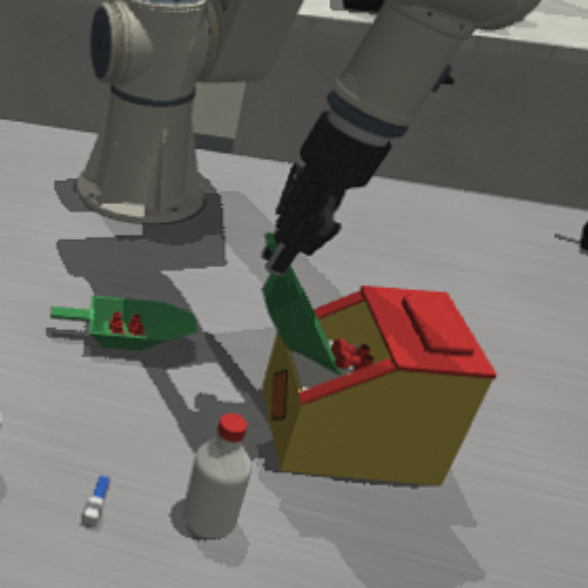

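The flap is pressed in and plugs are leaving over the lip at crop (350,352), with the gripper well above the flap. Tipping further.

```bash
python3 -m crank '[[0.016,0.001,-0.001,0,-0.12,0,1],[0.032,0.003,-0.001,-0.01,-0.24,0.01,1],[0.04,0.003,-0.003,-0.01,-0.31,0.01,1],[0.049,0.003,-0.006,-0.01,-0.38,0.01,1],[0.049,0.003,-0.006,-0.01,-0.38,0.01,1]]' 100
python3 -m crank '[[0,0,0,0,0,0,1],[0,0,0,0,0,0,1],[0,0,0,0,0,0,1],[0,0,0,0,0,0,1],[0,0,0,0,0,0,1]]' 100
python3 pa.py; python3 chk.py 0 '[-88.8,0,18.8]' .876 pics/w4.png
```

```text
clock: 23.25
eef_pos: [590.2, 283.1, 252.8]
tcp_rot: [3.137, 0.664, 1.775]
contact_force: [-1.2, 1.7, -1.1]
opening: 0.235
grasp_force: 98.5
clock: 23.75
eef_pos: [590.8, 282.6, 255.5]
tcp_rot: [3.13, 0.664, 1.77]
contact_force: [0.0, 1.4, -0.1]
opening: 0.235
grasp_force: 98.7
[ 0.71  0.56  1.45 -0.57  1.5   0.66] [590.8 282.6 255.5] [ 0.   1.4 -0.1]
W0 [630.  90. 229.] shift [-0.1381 -0.0017  0.1419] rot [ 0.01   1.359 -0.005]
W1 [611. 176. 285.] shift [-0.1036 -0.0016  0.0435] rot [ 0.008  0.835 -0.007]
W2 [597. 241. 265.] shift [-0.0385 -0.0021  0.0184] rot [ 0.006  0.346 -0.008]
W3 [592. 267. 251.] shift [-0.0088 -0.0024  0.013 ] rot [ 0.005  0.137 -0.009]
W4 [588. 285. 250.] shift [ 0.0056 -0.0024  0.0024] rot [ 0.004 -0.003 -0.009]
expected dish [591.4 283.4 164.5] 1.738 1.359
seen [590.62 285.96   1.7  165.88] 269
seen [590.23 286.17   1.7  164.81] 1781
tip in bin [-51.3  -4.   75.9]
```

View pics/w4.png

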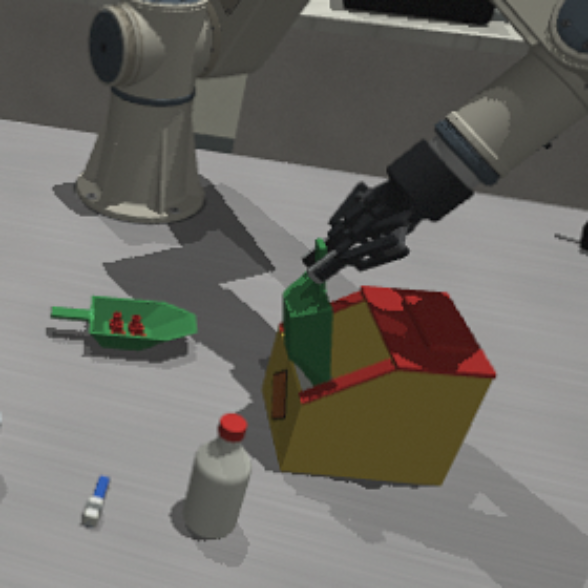

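No plugs are left visible in the dish or at the lip (crop (310,345)). Holding briefly, then retreating along the same path.

```bash
python3 -m crank '[[0,0,0,0,0,0,1],[0,0,0,0,0,0,1],[0,0,0,0,0,0,1],[0,0,0,0,0,0,1],[0,0,0,0,0,0,1]]' 100
python3 -m crank '[[-0.013,-0.001,0.005,0,0.12,0,1],[-0.027,-0.001,0.012,0,0.24,0,1],[-0.04,-0.002,0.018,0.005,0.35,-0.008,1],[-0.055,-0.002,0.022,0.006,0.47,-0.008,1],[-0.07,-0.002,0.028,0.006,0.59,-0.008,1]]' 100
python3 pa.py
```

```text
clock: 24.35
eef_pos: [590.5, 283.2, 255.0]
tcp_rot: [3.131, 0.664, 1.772]
contact_force: [-0.4, 0.4, -1.1]
opening: 0.229
grasp_force: 98.6
clock: 24.85
eef_pos: [603.5, 211.6, 277.1]
tcp_rot: [3.14, 0.07, 1.784]
contact_force: [-0.3, -1.3, -0.7]
opening: 0.231
grasp_force: 98.7
[ 0.37  0.36  1.57 -0.07  1.23  0.18] [603.5 211.6 277.1] [-0.3 -1.3 -0.7]
W0 [630.  90. 229.] shift [-0.1205 -0.0002  0.0569] rot [0.001 0.765 0.003]
W1 [611. 176. 285.] shift [-0.0368  0.0001 -0.0054] rot [0.002 0.241 0.002]
W2 [597. 241. 265.] shift [0.0313 0.0002 0.0102] rot [ 0.002 -0.247  0.002]
W3 [592. 267. 251.] shift [0.0588 0.0002 0.0224] rot [ 0.002 -0.457  0.002]
W4 [588. 285. 250.] shift [0.0768 0.0002 0.0216] rot [ 0.003 -0.596  0.001]
```

```bash
python3 -m crank '[[-0.02,0,-0.003,0,0.13,0,1],[-0.037,0,-0.005,0,0.25,0,1],[-0.06,0,0.01,0,0.4,0,1],[-0.09,0,0.03,0,0.55,0,1],[-0.12,0,0.057,0,0.68,0,1]]' 100
python3 -m crank '[[-0.02,0,-0.02,0,0.085,0,1],[-0.02,0,-0.04,0,0.085,0,1],[-0.02,0,-0.06,0,0.085,0,1],[-0.02,0,-0.06,0,0.085,0,1]]' 100
python3 pa.py
python3 - <<'E'
from h import *
T=cams.grab_frame("top");S=cams.grab_frame("scene")
img=np.hstack([cv2.resize(T['image'][130:270,130:330],None,fx=2,fy=2),cv2.resize(S['image'][150:290,390:560],None,fx=2,fy=2)])
cv2.imwrite('pics/shut.png',img[:,:,::-1])
E
```

```text
clock: 25.35
eef_pos: [630.6, 89.1, 229.6]
tcp_rot: [3.135, -0.61, 1.787]
contact_force: [-0.4, -0.4, -2.1]
opening: 0.232
grasp_force: 98.9
clock: 25.75
eef_pos: [641.3, 39.3, 267.4]
tcp_rot: [3.138, -0.689, 1.784]
contact_force: [0.8, 0.0, -1.4]
opening: 0.234
grasp_force: 99.0
[-0.23  0.52  1.5   0.61  1.48 -0.62] [641.3  39.3 267.4] [ 0.8  0.  -1.4]
W0 [630.  90. 229.] shift [ 0.0158 -0.0009  0.063 ] rot [0.002 0.006 0.001]
W1 [611. 176. 285.] shift [ 0.1193 -0.0008  0.0755] rot [ 0.002 -0.518  0.001]
W2 [597. 241. 265.] shift [ 0.1579 -0.0009  0.1336] rot [ 0.003 -1.006  0.   ]
W3 [592. 267. 251.] shift [ 0.1696 -0.0009  0.1613] rot [ 0.003 -1.216 -0.   ]
W4 [588. 285. 250.] shift [ 0.1831 -0.0009  0.1731] rot [ 0.003 -1.355 -0.   ]
```

View pics/shut.png

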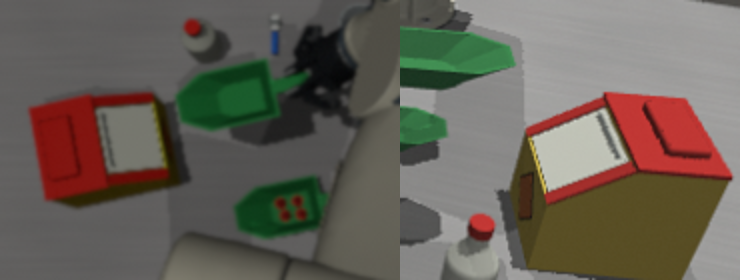

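The flap is shut again (white panel flush, no plugs on it) and dish_a is empty, at left half (235,95). Carrying it to the tray.

```bash
cat > nb.py <<'E'
from h import *
import sys
G=eval(sys.argv[1]); b=float(sys.argv[2]); B=eval(sys.argv[3])  # B: x,y,yaw
s=r.sense();print('t',s['clock'],np.round(s['qpos'],2),np.round(s['eef_pos'],1),np.round(s['contact_force'],1))
for z in eval(sys.argv[4]):
    p,Rt=wp(G,b,[0,0,0],[B[0],B[1],z],B[2],0); print(z,np.round(p,1),end=' ');to(p,Rt)
E
python3 nb.py '[-88.8,0,18.8]' .876 '(557,-373,-.075)' '(200,)'
```

```text
t 25.85 [-0.23  0.52  1.5   0.62  1.48 -0.62] [639.9  41.3 265.7] [-0.7 -0.2 -1.6]
200 [ 468.4 -366.3  218.8] shift [-0.3092 -0.2537 -0.1944] rot [-1.187  0.003  1.43 ]
```

```bash
python3 -m crank '[[-0.025,-0.02,-0.02,-0.095,0,0.114,1],[-0.05,-0.04,-0.035,-0.19,0,0.229,1],[-0.075,-0.06,-0.05,-0.285,0,0.343,1],[-0.1,-0.08,-0.065,-0.38,0,0.458,1],[-0.124,-0.1,-0.085,-0.46,0,0.56,1]]' 100
python3 nb.py '[-88.8,0,18.8]' .876 '(557,-373,-.075)' '(200,)'
```

```text
clock: 26.35
eef_pos: [572.0, -125.7, 250.9]
tcp_rot: [-3.135, -0.689, 1.05]
contact_force: [0.1, -0.7, -1.4]
opening: 0.227
grasp_force: 98.9
t 26.35 [-0.58  0.34  1.84  0.77  1.15 -0.45] [ 572.  -125.7  250.9] [ 0.1 -0.7 -1.4]
200 [ 468.4 -366.3  218.8] shift [-0.2213  0.029  -0.1409] rot [-0.724  0.008  0.867]
```

```bash
python3 -m crank '[[-0.03,0.004,-0.02,-0.095,0,0.114,1],[-0.06,0.007,-0.04,-0.19,0,0.229,1],[-0.09,0.011,-0.06,-0.285,0,0.343,1],[-0.12,0.015,-0.078,-0.38,0,0.458,1],[-0.14,0.018,-0.09,-0.46,0,0.56,1]]' 100
python3 nb.py '[-88.8,0,18.8]' .876 '(557,-373,-.075)' '(200,)'
```

```text
clock: 26.85
eef_pos: [507.0, -279.4, 231.6]
tcp_rot: [-3.136, -0.686, 0.325]
contact_force: [0.8, 0.3, -1.3]
opening: 0.233
grasp_force: 98.9
t 26.85 [-0.84  0.23  2.05  0.94  0.81 -0.25] [ 507.  -279.4  231.6] [ 0.8  0.3 -1.3]
200 [ 468.4 -366.3  218.8] shift [-0.0578  0.07   -0.0313] rot [-0.26   0.009  0.308]
```

```bash
python3 -m crank '[[-0.02,0.02,-0.01,-0.09,0,0.1,1],[-0.04,0.05,-0.02,-0.18,0.005,0.21,1],[-0.058,0.07,-0.031,-0.26,0.009,0.308,1],[-0.058,0.07,-0.031,-0.26,0.009,0.308,1],[-0.058,0.07,-0.031,-0.26,0.009,0.308,1]]' 100
python3 - <<'E'
from h import *
G=np.array([-88.8,0,18.8]);b=.876
T=cams.grab_frame("top");S=cams.grab_frame("scene");s=r.sense()
Rd=rot(s['tcp_rot'])*toolrel(b).inv(); D=s['eef_pos']-Rd.apply(G); e=Rd.as_euler('ZYX'); print('FK',D,e)
R0=R.from_euler('yx',[e[1],e[2]])
for n,fs in(('T',[T]),('S',[S])):
    v,c=fit(fs,[gm(f,proj(f,[D])[0]) for f in fs],dish_parts(),(D[0],D[1],e[0]),D[2],R0=R0); print(n,np.round(v,2),c)
fs=[T,S];v,c=fit(fs,[gm(f,proj(f,[D])[0]) for f in fs],dish_parts(),(D[0],D[1],e[0],D[2]),0,(6,6,.05,6),R0=R0); print(np.round(v,2),c)
E
python3 nb.py '[-88.8,0,18.8]' .876 '(557,-373,-.075)' '(100,)'
```

```text
clock: 27.35
eef_pos: [470.4, -364.7, 219.0]
tcp_rot: [-3.141, -0.695, -0.067]
contact_force: [-0.5, 0.0, -2.3]
opening: 0.234
grasp_force: 98.9
FK [ 559.65410476 -370.77945809  200.75396531] [-6.59715331e-02 -1.29835787e-03  8.50310810e-05]
T [ 5.5658e+02 -3.6749e+02 -5.0000e-02] 323.96078431372547
S [ 560.23 -371.47    0.  ] 130.7098039215686
[ 5.5913e+02 -3.6790e+02 -5.0000e-02  2.0051e+02] 485.84705882352944
t 27.45 [-0.93  0.21  2.11  1.06  0.59 -0.14] [ 471.  -364.9  219.4] [ 0.3  0.1 -1.4]
100 [ 468.4 -366.3  118.8] shift [-0.0664  0.0016  0.0756] rot [-0.006 -0.001  0.007]
```

```bash
python3 -m crank '[[-0.03,0.001,0.03,0,0,0,1],[-0.06,0.001,0.06,-0.003,0,0.004,1],[-0.066,0.0016,0.076,-0.006,-0.001,0.007,1],[-0.066,0.0016,0.076,-0.006,-0.001,0.007,1],[-0.066,0.0016,0.076,-0.006,-0.001,0.007,1]]' 100
python3 nb.py '[-88.8,0,18.8]' .876 '(556.8,-373.4,-.075)' '(60,48,40,33)'
python3 - <<'E'
from h import *
G=np.array([-88.8,0,18.8]);b=.876
S=cams.grab_frame("scene");s=r.sense();T=cams.grab_frame("top")
Rd=rot(s['tcp_rot'])*toolrel(b).inv(); D=s['eef_pos']-Rd.apply(G); e=Rd.as_euler('ZYX'); print('FK',D,e)
img=np.hstack([cv2.resize(T['image'][160:260,360:450],None,fx=4,fy=4),cv2.resize(S['image'][130:250,170:280],None,fx=3.333,fy=3.333)])
cv2.imwrite('pics/hov.png',img[:,:,::-1])
E
```

```text
clock: 27.95
eef_pos: [469.3, -367.3, 119.3]
tcp_rot: [3.141, -0.696, -0.076]
contact_force: [0.2, 0.2, -1.2]
opening: 0.234
grasp_force: 98.8
t 27.95 [-0.93  0.4   2.17  1.45  0.51 -0.59] [ 469.3 -367.3  119.3] [ 0.2  0.2 -1.2]
60 [ 468.2 -366.7   78.8] shift [-0.0268 -0.0005  0.0304] rot [ 0.001 -0.001 -0.001]
48 [ 468.2 -366.7   66.8] shift [-0.0345 -0.0005  0.0396] rot [ 0.001 -0.001 -0.001]
40 [ 468.2 -366.7   58.8] shift [-0.0397 -0.0005  0.0457] rot [ 0.001 -0.001 -0.001]
33 [ 468.2 -366.7   51.8] shift [-0.0442 -0.0005  0.0511] rot [ 0.001 -0.001 -0.001]
FK [ 558.03556515 -374.64679664  101.495113  ] [-0.07677252 -0.00191499 -0.00136658]
```

View pics/hov.png

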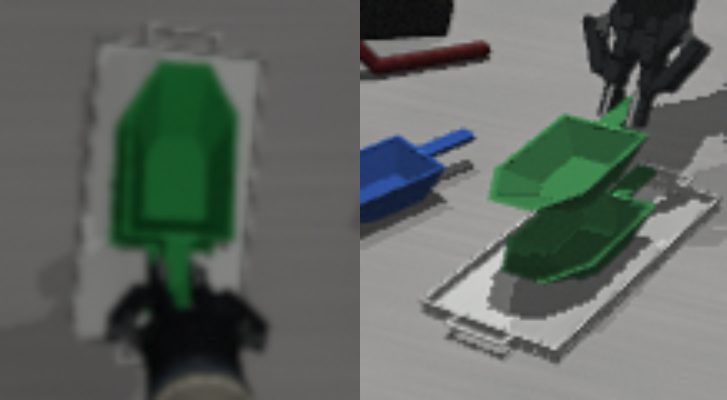

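Dish_a hovers level and aligned over the tray dish: left half (180,160), right half (575,155) above (580,240). Descending.

```bash
python3 -m crank '[[-0.015,0,0.017,0,0,0,1],[-0.027,-0.0005,0.03,0.001,-0.001,-0.001,1],[-0.0345,-0.0005,0.0396,0.001,-0.001,-0.001,1],[-0.0345,-0.0005,0.0396,0.001,-0.001,-0.001,1],[-0.0345,-0.0005,0.0396,0.001,-0.001,-0.001,1]]' 100
python3 nb.py '[-88.8,0,18.8]' .876 '(556.8,-373.4,-.075)' '(43,40,37,33)'
```

```text
clock: 28.55
eef_pos: [468.1, -367.7, 67.8]
tcp_rot: [3.14, -0.696, -0.076]
contact_force: [0.6, 0.3, -0.6]
opening: 0.232
grasp_force: 98.7
t 28.55 [-0.94  0.52  2.19  1.68  0.51 -0.85] [ 468.1 -367.7   67.8] [ 0.6  0.3 -0.6]
43 [ 468.2 -366.7   61.8] shift [-0.0038 -0.001   0.0047] rot [ 0.002 -0.001 -0.   ]
40 [ 468.2 -366.7   58.8] shift [-0.0057 -0.001   0.007 ] rot [ 0.002 -0.001 -0.   ]
37 [ 468.2 -366.7   55.8] shift [-0.0077 -0.001   0.0093] rot [ 0.002 -0.001 -0.   ]
33 [ 468.2 -366.7   51.8] shift [-0.0102 -0.001   0.0123] rot [ 0.002 -0.001 -0.   ]
```

```bash
python3 -m crank '[[-0.0038,-0.001,0.0047,0.002,-0.001,0,1],[-0.0057,-0.001,0.007,0.002,-0.001,0,1],[-0.0057,-0.001,0.007,0.002,-0.001,0,1],[-0.0057,-0.001,0.007,0.002,-0.001,0,1]]' 100
python3 nb.py '[-88.8,0,18.8]' .876 '(556.8,-373.4,-.075)' '(40,37,35,33)'
python3 -m crank '[[-0.0019,0,0.0023,0,0,0,1],[-0.0019,0,0.0023,0,0,0,1],[-0.0019,0,0.0023,0,0,0,1]]' 100
python3 nb.py '[-88.8,0,18.8]' .876 '(556.8,-373.4,-.075)' '(37,35,33)'
```

```text
clock: 28.95
eef_pos: [468.3, -366.7, 58.4]
tcp_rot: [-3.141, -0.695, -0.076]
contact_force: [-2.6, -1.0, 4.6]
opening: 0.232
grasp_force: 102.2
t 28.95 [-0.93  0.54  2.19  1.71  0.51 -0.89] [ 468.3 -366.7   58.4] [-2.6 -1.   4.6]
40 [ 468.2 -366.7   58.8] shift [ 0.0003  0.     -0.0004] rot [ 0.    -0.    -0.001]
37 [ 468.2 -366.7   55.8] shift [-0.0017  0.      0.0019] rot [ 0.    -0.    -0.001]
35 [ 468.2 -366.7   53.8] shift [-0.0029  0.      0.0035] rot [ 0.    -0.    -0.001]
33 [ 468.2 -366.7   51.8] shift [-0.0042  0.      0.005 ] rot [ 0.    -0.    -0.001]
clock: 29.25
eef_pos: [469.0, -366.9, 56.7]
tcp_rot: [-3.141, -0.698, -0.076]
contact_force: [-6.4, 2.0, 17.5]
opening: 0.23
grasp_force: 107.8
t 29.25 [-0.93  0.54  2.19  1.73  0.52 -0.9 ] [ 469.  -366.9   56.7] [-6.4  2.  17.5]
37 [ 468.2 -366.7   55.8] shift [-0.0012 -0.0001  0.0002] rot [ 0.    -0.003 -0.001]
35 [ 468.2 -366.7   53.8] shift [-0.0025 -0.0001  0.0017] rot [ 0.    -0.003 -0.001]
33 [ 468.2 -366.7   51.8] shift [-0.0037 -0.0001  0.0032] rot [ 0.    -0.003 -0.001]
```

```bash
python3 -m crank '[[-0.0015,0,-0.0013,0,0,0,1],[-0.0015,0,-0.0013,0,0,0,1],[-0.0015,0,-0.0013,0,0,0,1]]' 60
python3 nb.py '[-88.8,0,18.8]' .876 '(556.8,-373.4,-.075)' '(37,)'
python3 -m crank '[[-0.0013,0,0.0015,0,0,0,1],[-0.0013,0,0.0015,0,0,0,1],[-0.0013,0,0.0015,0,0,0,1]]' 60
python3 nb.py '[-88.8,0,18.8]' .876 '(556.8,-373.4,-.075)' '(35,)'
```

```text
clock: 29.55
eef_pos: [467.6, -366.9, 56.8]
tcp_rot: [-3.141, -0.699, -0.076]
contact_force: [-0.3, 0.4, 11.7]
opening: 0.23
grasp_force: 104.3
t 29.55 [-0.94  0.54  2.19  1.73  0.52 -0.91] [ 467.6 -366.9   56.8] [-0.3  0.4 11.7]
37 [ 468.2 -366.7   55.8] shift [-0.0001 -0.0002  0.0012] rot [-0.    -0.004 -0.   ]
clock: 29.85
eef_pos: [467.4, -366.7, 55.0]
tcp_rot: [-3.141, -0.699, -0.075]
contact_force: [-5.4, 1.0, 17.1]
opening: 0.231
grasp_force: 106.5
t 29.85 [-0.94  0.55  2.19  1.73  0.52 -0.92] [ 467.4 -366.7   55. ] [-5.4  1.  17.1]
35 [ 468.2 -366.7   53.8] shift [-0.0002 -0.0001  0.0015] rot [-0.    -0.004 -0.   ]
```

```bash
python3 -m crank '[[-0.0012,0,-0.001,0,0,0,1],[-0.0012,0,-0.001,0,0,0,1],[-0.0025,0,0.0005,0,0,0,1],[-0.0025,0,0.0005,0,0,0,1]]' 60
python3 nb.py '[-88.8,0,18.8]' .876 '(556.8,-373.4,-.075)' '(33,)'
python3 - <<'E'
from h import *
T=cams.grab_frame("top");S=cams.grab_frame("scene")
img=np.hstack([cv2.resize(T['image'][160:260,360:450],None,fx=4,fy=4),cv2.resize(S['image'][130:250,170:280],None,fx=3.333,fy=3.333)])
cv2.imwrite('pics/n1.png',img[:,:,::-1])
E
```

```text
clock: 30.25
eef_pos: [465.5, -366.6, 52.8]
tcp_rot: [-3.141, -0.699, -0.076]
contact_force: [-5.0, 1.0, 17.5]
opening: 0.232
grasp_force: 105.9
t 30.25 [-0.94  0.55  2.19  1.74  0.52 -0.93] [ 465.5 -366.6   52.8] [-5.   1.  17.5]
33 [ 468.2 -366.7   51.8] shift [ 0.0015 -0.      0.0025] rot [-0.    -0.004 -0.001]
```

View pics/n1.png

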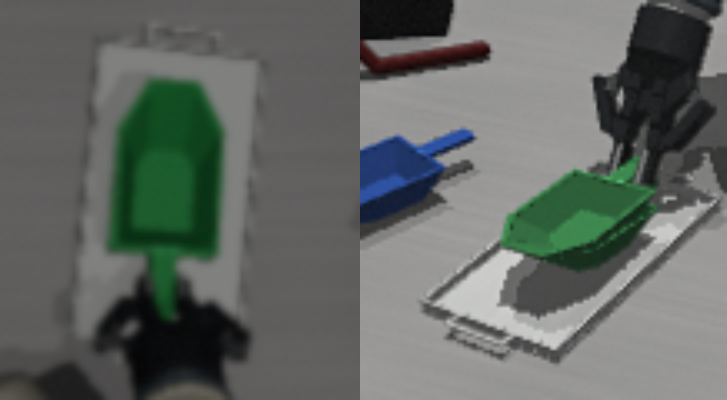

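Dish_a sits in the tray dish, nearly home (right half (580,215)). Releasing so it can settle.

```bash
python3 -m crank '[[0,0,0,0,0,0,0.5],[0,0,0,0,0,0,0.5],[0,0,0,0,0,0,0.5],[0,0,0,0,0,0,0.5],[0,0,0,0,0,0,0.5]]' 100
python3 -m crank '[[0,0,-0.04,0,0,0,0.5],[0,0,-0.08,0,0,0,0.5],[0,0,-0.12,0,0,0,0.5],[0,0,-0.16,0,0,0,0.5],[0,0,-0.18,0,0,0,0.5]]'
python3 - <<'E'
from h import *
T=cams.grab_frame("top");S=cams.grab_frame("scene")
for z in(33,36,39):
  for n,fs in(('T',[T]),('S',[S])):
    v,c=fit(fs,[gm(f,proj(f,[[557,-373,33]])[0]) for f in fs],dish_parts(),(557,-373,-.075),z); print(z,n,np.round(v,2),round(c))
img=np.hstack([cv2.resize(T['image'][160:260,360:450],None,fx=4,fy=4),cv2.resize(S['image'][150:230,180:280],None,fx=4,fy=5)])
cv2.imwrite('pics/n2.png',img[:,:,::-1])
E
```

```text
clock: 30.85
eef_pos: [464.1, -365.8, 50.4]
tcp_rot: [-3.14, -0.693, -0.077]
contact_force: [0.6, -0.4, 0.2]
opening: 0.5
grasp_force: 0.0
clock: 31.35
eef_pos: [348.0, -357.5, 190.9]
tcp_rot: [3.141, -0.694, -0.076]
contact_force: [0.8, -0.8, -0.4]
opening: 0.502
grasp_force: 0.0
33 T [ 5.5710e+02 -3.7312e+02 -1.5000e-01] 98
33 S [ 5.6168e+02 -3.7201e+02 -1.7000e-01] 60
36 T [ 5.5656e+02 -3.7295e+02 -1.5000e-01] 102
36 S [ 5.6593e+02 -3.6948e+02 -1.7000e-01] 62
39 T [ 5.5650e+02 -3.7225e+02 -1.6000e-01] 105
39 S [ 5.6958e+02 -3.6707e+02 -1.7000e-01] 63
```

View pics/n2.png

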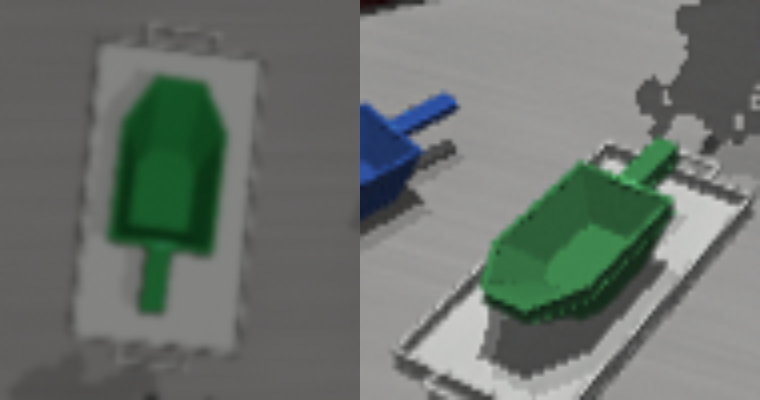

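```bash
cat > n.py <<'E'
from h import *
D=np.array([469,67.5,20]); Rd=dishR(1.765); Rt=Rd*toolrel(np.radians(50))
g=D+Rd.apply([-86,0,16]); z=Rt.apply([0,0,1])
s=r.sense();print(s['clock'],np.round(s['qpos'],2),s['eef_pos'],s['contact_force'])
to([450,-150,230],Rt); to(g-100*z,Rt); to(g,Rt)
E
python3 n.py
python3 - <<'E'
from h import *
T=cams.grab_frame("top");S=cams.grab_frame("scene")
P=dish_parts()
for dz in(10,14,18):
  U=P+[p+[0,0,-dz] for p in P]
  for n,fs in(('T',[T]),('S',[S])):
    v,c=fit(fs,[gm(f,proj(f,[[557,-373,33]])[0]) for f in fs],U,(557,-373,-.1),23+dz); print(dz,n,np.round(v,3),round(c))
x0=(469,67,1.76);print(fit_dish(T,S,x0))
E
```

```text
31.45 [-1.18  0.17  2.27  1.12  0.69 -0.43] [ 348.65453324 -358.35991934  191.15119918] [-0.43854955  0.08353055  0.29335712]
shift [ 0.0905 -0.2154  0.0242] rot [ 1.183  0.004 -1.412]
shift [ 0.048  -0.2893  0.1414] rot [ 1.183  0.004 -1.412]
shift [-0.0142 -0.3514  0.1891] rot [ 1.183  0.004 -1.412]
10 T [ 5.58530e+02 -3.73673e+02 -1.58000e-01] 120
10 S [ 5.56006e+02 -3.76456e+02 -1.40000e-01] 136
14 T [ 5.58383e+02 -3.73024e+02 -1.59000e-01] 135
14 S [ 5.54637e+02 -3.75537e+02 -1.22000e-01] 187
18 T [ 5.58457e+02 -3.72952e+02 -1.57000e-01] 149
18 S [ 5.55818e+02 -3.74535e+02 -1.10000e-01] 243
(array([468.91244076,  67.47334809,   1.76808462]), np.float64(228.3490196078431))
```

```bash
python3 -m crank '[[0.018,-0.02,0,0.095,0,-0.114,0.4],[0.036,-0.05,0,0.19,0,-0.228,0.4],[0.054,-0.08,0,0.285,0,-0.342,0.4],[0.06,-0.11,0,0.38,0,-0.456,0.4],[0.06,-0.13,0,0.46,0,-0.55,0.4]]'
python3 n.py
```

```text
clock: 32.05
eef_pos: [406.4, -229.3, 227.0]
tcp_rot: [-3.137, -0.696, 0.646]
contact_force: [0.2, -0.5, -0.6]
opening: 0.598
grasp_force: 0.0
32.05 [-0.98  0.19  2.13  0.82  1.06 -0.56] [ 406.36574796 -229.33972646  227.01152927] [ 0.16713743 -0.547787   -0.58872777]
shift [ 0.0653 -0.0368  0.0509] rot [ 0.714 -0.001 -0.858]
shift [ 0.0518 -0.0632  0.1927] rot [ 0.714 -0.001 -0.858]
shift [ 0.0241 -0.1206  0.2698] rot [ 0.714 -0.001 -0.858]
```

```bash
python3 -m crank '[[0.013,-0.008,0.01,0.095,0,-0.114,0.4],[0.026,-0.015,0.02,0.19,0,-0.228,0.4],[0.039,-0.022,0.03,0.285,0,-0.342,0.4],[0.052,-0.03,0.04,0.38,0,-0.456,0.4],[0.065,-0.037,0.05,0.46,0,-0.55,0.4]]'
python3 n.py
```

```text
clock: 32.55
eef_pos: [449.8, -151.3, 229.4]
tcp_rot: [-3.136, -0.699, 1.362]
contact_force: [0.1, -0.2, 0.1]
opening: 0.599
grasp_force: 0.0
32.55 [-0.72  0.34  1.9   0.61  1.34 -0.79] [ 449.8426803  -151.30121065  229.38134521] [ 0.05717304 -0.15136959  0.12004118]
shift [ 0.0014 -0.0001  0.0004] rot [ 0.254 -0.002 -0.309]
shift [-0.0141  0.0331  0.1405] rot [ 0.254 -0.002 -0.309]
shift [-0.0182  0.0084  0.2374] rot [ 0.254 -0.002 -0.309]
```

```bash
python3 -m crank '[[0,0,0.03,0.085,0,-0.103,0.4],[-0.004,0.01,0.06,0.17,0,-0.206,0.4],[-0.01,0.022,0.1,0.254,-0.002,-0.309,0.4],[-0.014,0.033,0.14,0.254,-0.002,-0.309,0.4],[-0.014,0.033,0.14,0.254,-0.002,-0.309,0.4]]'
python3 n.py
python3 - <<'E'
from h import *
S=cams.grab_frame("scene");print(fit_dish(None,S,(469,67,1.76)))
E
```

```text
clock: 33.05
eef_pos: [496.9, -77.8, 109.2]
tcp_rot: [-3.135, -0.701, 1.758]
contact_force: [-0.4, 0.4, 0.9]
opening: 0.601
grasp_force: 0.0
33.05 [-0.49  0.6   1.81  0.55  1.27 -0.99] [496.86248463 -77.82983674 109.17506193] [-0.41026644  0.35244233  0.86787653]
shift [ 0.0305 -0.0604 -0.132 ] rot [-0.002 -0.003 -0.005]
shift [ 0.0005  0.0007 -0.0041] rot [-0.002 -0.003 -0.005]
shift [0.0001 0.0009 0.0959] rot [-0.002 -0.003 -0.005]
(array([466.1562473 ,  67.895848  ,   1.78928119]), np.float64(148.96078431372547))
```

```bash
python3 -m crank '[[0,0.001,0.04,0,0,0,0.45],[0,0.001,0.08,0,-0.003,-0.005,0.45],[0,0.001,0.096,0,-0.003,-0.005,0.45],[0,0.001,0.096,0,-0.003,-0.005,0.45],[0,0.001,0.096,0,-0.003,-0.005,0.45]]' 100
python3 n.py
python3 -m crank '[[0,0,0,0,0,0,1],[0,0,0,0,0,0,1],[0,0,0,0,0,0,1],[0,0,0,0,0,0,1],[0,0,0,0,0,0,1]]' 100
python3 -m crank '[[0,0,0,0,0,0,1],[0,0,0,0,0,0,1],[0,0,0,0,0,0,1]]' 100
python3 n.py
```

```text
clock: 33.6
eef_pos: [487.7, -22.3, 41.6]
tcp_rot: [3.135, -0.692, 1.766]
contact_force: [0.3, 0.2, 0.8]
opening: 0.548
grasp_force: 0.0
33.6 [-0.41  0.67  1.9   0.64  1.1  -1.05] [487.74308258 -22.29889206  41.64177368] [0.3471915  0.23663259 0.83897947]
shift [ 0.0294 -0.0604 -0.2207] rot [0.006 0.006 0.001]
shift [ 0.0002 -0.0006 -0.092 ] rot [0.006 0.006 0.001]
shift [ 0.0008 -0.0011  0.008 ] rot [0.006 0.006 0.001]
clock: 34.1
eef_pos: [488.0, -22.3, 41.8]
tcp_rot: [3.134, -0.692, 1.766]
contact_force: [0.8, -4.5, 6.0]
opening: 0.231
grasp_force: 97.8
clock: 34.4
eef_pos: [488.0, -22.3, 41.8]
tcp_rot: [3.134, -0.692, 1.766]
contact_force: [0.8, -5.1, 6.1]
opening: 0.227
grasp_force: 97.8
34.4 [-0.41  0.67  1.9   0.64  1.1  -1.05] [487.99443974 -22.31459653  41.76521813] [ 0.82029721 -5.12116714  6.11060785]
shift [ 0.0293 -0.0604 -0.2206] rot [0.007 0.006 0.001]
shift [ 0.0002 -0.0007 -0.0919] rot [0.007 0.006 0.001]
shift [ 0.0008 -0.0014  0.0081] rot [0.007 0.006 0.001]
```

```bash
sed -i 's/^pour.*/pour([-91.8,0,21.8],.879)/' pa.py
python3 -m crank '[[0.026,0,-0.031,0,0,0,1],[0.051,0,-0.061,0,0,0,1],[0.077,0,-0.092,0,0,0,1],[0.103,0,-0.123,0,0,0,1],[0.103,0,-0.123,0,0,0,1]]' 100; python3 pa.py
```

```text
clock: 34.9
eef_pos: [488.4, -21.9, 205.8]
tcp_rot: [3.128, -0.688, 1.771]
contact_force: [1.2, -1.3, -2.4]
opening: 0.231
grasp_force: 98.7
[-0.41  0.41  1.85  0.57  1.35 -0.87] [488.4 -21.9 205.8] [ 1.2 -1.3 -2.4]
W0 [630.  87. 232.] shift [0.0774 0.1603 0.0322] rot [ 0.021  0.003 -0.009]
W1 [611. 175. 289.] shift [0.1831 0.1591 0.045 ] rot [ 0.018 -0.52  -0.014]
W2 [597. 242. 269.] shift [0.2234 0.1575 0.1044] rot [ 0.015 -1.009 -0.019]
W3 [591. 269. 255.] shift [0.2355 0.1568 0.1329] rot [ 0.013 -1.218 -0.02 ]
W4 [587. 287. 254.] shift [0.2493 0.1564 0.1452] rot [ 0.012 -1.358 -0.022]
```

```bash
python3 -m crank '[[0.02,0.035,0.008,0.01,0,-0.005,1],[0.035,0.075,0.016,0.021,0,-0.009,1],[0.055,0.115,0.024,0.021,0.003,-0.009,1],[0.077,0.16,0.032,0.021,0.003,-0.009,1],[0.077,0.16,0.032,0.021,0.003,-0.009,1]]' 100
python3 -m crank '[[0.02,0,0.002,0,-0.1,0,1],[0.04,0,0.005,0,-0.22,0,1],[0.07,0,0.009,0,-0.34,0,1],[0.104,0,0.012,0,-0.46,0,1],[0.104,0,0.012,0,-0.52,0,1]]' 100
python3 pa.py
```

```text
clock: 35.4
eef_pos: [631.9, 90.8, 226.5]
tcp_rot: [-3.138, -0.695, 1.782]
contact_force: [0.8, -0.7, -2.7]
opening: 0.233
grasp_force: 98.8
clock: 35.9
eef_pos: [610.1, 176.9, 286.8]
tcp_rot: [-3.14, -0.173, 1.785]
contact_force: [0.2, -0.0, -2.0]
opening: 0.227
grasp_force: 99.0
[ 0.19  0.34  1.58  0.18  1.23 -0.08] [610.1 176.9 286.8] [ 0.2 -0.  -2. ]
W0 [630.  87. 232.] shift [-0.1     0.0006  0.0384] rot [-0.003  0.519  0.003]
W1 [611. 175. 289.] shift [-0.0017  0.0009 -0.0026] rot [-0.002 -0.004  0.003]
W2 [597. 242. 269.] shift [0.0626 0.0011 0.0291] rot [-0.001 -0.493  0.004]
W3 [591. 269. 255.] shift [0.0872 0.0013 0.048 ] rot [-0.001 -0.702  0.004]
W4 [587. 287. 254.] shift [0.1053 0.0013 0.0519] rot [-0.001 -0.842  0.004]
```

```bash
python3 -m crank '[[0.012,0,0.006,0,-0.12,0,1],[0.027,0.001,0.012,0,-0.24,0,1],[0.043,0.001,0.019,0,-0.36,0,1],[0.06,0.001,0.028,0,-0.47,0.004,1],[0.063,0.001,0.029,0,-0.49,0.004,1]]' 100
python3 pa.py
```

```text
clock: 36.4
eef_pos: [595.0, 241.9, 263.7]
tcp_rot: [-3.131, 0.318, 1.786]
contact_force: [-0.2, 0.3, -1.8]
opening: 0.227
grasp_force: 98.8
[ 0.53  0.43  1.53 -0.31  1.31  0.42] [595.  241.9 263.7] [-0.2  0.3 -1.8]
W0 [630.  87. 232.] shift [-0.1407  0.0022  0.0799] rot [-1.00e-02  1.01e+00 -1.00e-03]
W1 [611. 175. 289.] shift [-0.0733  0.0017 -0.0026] rot [-0.01   0.486  0.001]
W2 [597. 242. 269.] shift [-0.0016  0.002  -0.0049] rot [-0.009 -0.003  0.004]
W3 [591. 269. 255.] shift [0.029  0.0021 0.0002] rot [-0.009 -0.212  0.005]
W4 [587. 287. 254.] shift [ 0.0468  0.0022 -0.0049] rot [-0.008 -0.352  0.005]
```

```bash
python3 -m crank '[[0.015,0.001,0,0,-0.11,0,1],[0.029,0.002,0,-0.008,-0.22,0.005,1],[0.038,0.002,-0.003,-0.008,-0.29,0.005,1],[0.047,0.002,-0.005,-0.008,-0.352,0.005,1],[0.047,0.002,-0.005,-0.008,-0.352,0.005,1]]' 100
python3 -m crank '[[0,0,0,0,0,0,1],[0,0,0,0,0,0,1],[0,0,0,0,0,0,1],[0,0,0,0,0,0,1],[0,0,0,0,0,0,1]]' 100
python3 -m crank '[[0,0,0,0,0,0,1],[0,0,0,0,0,0,1],[0,0,0,0,0,0,1],[0,0,0,0,0,0,1],[0,0,0,0,0,0,1]]' 100
python3 pa.py
python3 - <<'E'
from h import *
S=cams.grab_frame("scene");T=cams.grab_frame("top")
for n,f in(('S',S),('T',T)): print(n,[(np.round(c),a) for c,a,_ in blobs(mask(f,'red'),3) if (a<500 and ((n=='S' and 420<c[0]<540 and c[1]>150) or (n=='T' and c[0]<330 and c[1]<280)))])
E
```

```text
clock: 36.9
eef_pos: [588.2, 285.9, 254.0]
tcp_rot: [-3.14, 0.667, 1.781]
contact_force: [-0.5, 1.3, -0.5]
opening: 0.227
grasp_force: 98.6
clock: 37.4
eef_pos: [589.4, 284.3, 257.0]
tcp_rot: [3.137, 0.666, 1.774]
contact_force: [0.5, 0.8, -1.0]
opening: 0.231
grasp_force: 98.9
clock: 37.9
eef_pos: [589.1, 284.9, 256.4]
tcp_rot: [3.138, 0.666, 1.776]
contact_force: [-0.4, -0.2, -0.5]
opening: 0.227
grasp_force: 98.8
[ 0.72  0.57  1.44 -0.57  1.51  0.66] [589.1 284.9 256.4] [-0.4 -0.2 -0.5]
W0 [630.  87. 232.] shift [-0.1434 -0.0005  0.1441] rot [ 0.003  1.358 -0.004]
W1 [611. 175. 289.] shift [-0.1083 -0.0007  0.0436] rot [ 0.002  0.835 -0.005]
W2 [597. 242. 269.] shift [-0.0417 -0.001   0.017 ] rot [ 0.001  0.346 -0.005]
W3 [591. 269. 255.] shift [-0.0112 -0.0011  0.0113] rot [ 0.     0.136 -0.005]
W4 [587. 287. 254.] shift [ 0.0038 -0.0012  0.0005] rot [-0.    -0.003 -0.005]
S [(array([454., 216.]), np.int32(5)), (array([430., 263.]), np.int32(136))]
T [(array([226., 143.]), np.int32(52)), (array([193., 178.]), np.int32(12)), (array([204., 177.]), np.int32(10)), (array([175., 217.]), np.int32(295)), (array([211., 216.]), np.int32(12))]
```

Retreating the same way as with dish_a.

```bash
python3 -m crank '[[-0.014,0,0.005,0,0.12,0,1],[-0.028,-0.001,0.012,0,0.24,0,1],[-0.042,-0.001,0.017,0,0.35,-0.005,1],[-0.057,-0.001,0.022,0,0.47,-0.005,1],[-0.072,-0.001,0.028,0,0.59,-0.005,1]]' 100
python3 -m crank '[[-0.02,0,-0.003,0,0.13,0,1],[-0.037,0,-0.005,0,0.25,0,1],[-0.06,0,0.01,0,0.4,0,1],[-0.09,0,0.03,0,0.55,0,1],[-0.12,0,0.057,0,0.68,0,1]]' 100
python3 -m crank '[[-0.02,0,-0.02,0,0.085,0,1],[-0.02,0,-0.04,0,0.085,0,1],[-0.02,0,-0.06,0,0.085,0,1],[-0.02,0,-0.06,0,0.085,0,1]]' 100
python3 nb.py '[-91.8,0,21.8]' .879 '(557.5,-374,-.15)' '(200,)'
python3 - <<'E'
from h import *
T=cams.grab_frame("top");S=cams.grab_frame("scene")
img=np.hstack([cv2.resize(T['image'][130:270,130:330],None,fx=2,fy=2),cv2.resize(S['image'][150:290,390:560],None,fx=2,fy=2)])
cv2.imwrite('pics/shut2.png',img[:,:,::-1])
for n,fs in(('T',[T]),('S',[S])):
    U=dish_parts(); U=U+[p-[0,0,10] for p in U]
    print(n,fit(fs,[gm(f,proj(f,[[557,-373,33]])[0]) for f in fs],U,(557,-373,-.15),33))
E
```

```text
clock: 38.5
eef_pos: [603.4, 211.9, 279.9]
tcp_rot: [3.139, 0.072, 1.783]
contact_force: [-0.5, -0.9, -1.7]
opening: 0.229
grasp_force: 98.9
clock: 39.0
eef_pos: [630.6, 89.4, 232.8]
tcp_rot: [3.133, -0.608, 1.787]
contact_force: [-0.3, -0.1, -2.5]
opening: 0.228
grasp_force: 99.0
clock: 39.4
eef_pos: [641.2, 39.7, 270.7]
tcp_rot: [3.137, -0.687, 1.784]
contact_force: [-0.0, 0.0, -1.4]
opening: 0.224
grasp_force: 99.1
t 39.4 [-0.23  0.52  1.5   0.61  1.48 -0.62] [641.2  39.7 270.7] [-0.   0.  -1.4]
200 [ 466.7 -360.3  221.8] shift [-0.3047 -0.2542 -0.1879] rot [-1.226 -0.     1.492]
T (array([ 5.58488790e+02, -3.73614986e+02, -1.60130964e-01]), np.float64(120.29411764705883))
S (array([ 5.56400084e+02, -3.76395155e+02, -1.41404553e-01]), np.float64(133.39999999999998))
```

View pics/shut2.png

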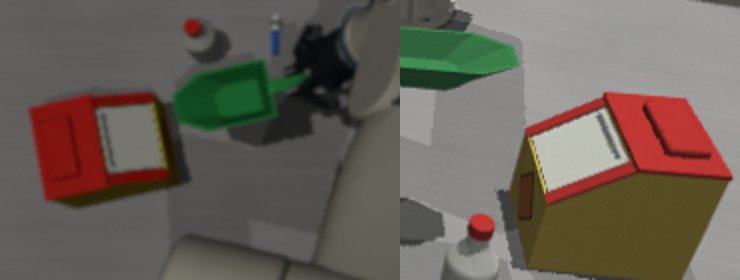

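The flap is shut and clean, and dish_b is empty, held at left half (230,95). Carrying it to the stack; from here I'll check numerically.

```bash
python3 -m crank '[[-0.025,-0.02,-0.02,-0.095,0,0.116,1],[-0.05,-0.04,-0.035,-0.19,0,0.231,1],[-0.075,-0.06,-0.05,-0.285,0,0.347,1],[-0.1,-0.08,-0.065,-0.38,0,0.462,1],[-0.124,-0.1,-0.085,-0.46,0,0.56,1]]' 100
python3 nb.py '[-91.8,0,21.8]' .879 '(554.8,-374,-.15)' '(200,)'
```

```text
clock: 40.0
eef_pos: [571.7, -125.3, 254.4]
tcp_rot: [-3.138, -0.688, 1.051]
contact_force: [0.5, -0.7, -1.6]
opening: 0.228
grasp_force: 98.9
t 40.0 [-0.58  0.33  1.84  0.77  1.16 -0.45] [ 571.7 -125.3  254.4] [ 0.5 -0.7 -1.6]
200 [ 464.  -360.3  221.8] shift [-0.2195  0.0226 -0.1385] rot [-0.768  0.004  0.927]
```

```bash
python3 -m crank '[[-0.03,0.004,-0.02,-0.095,0,0.115,1],[-0.06,0.007,-0.04,-0.19,0,0.229,1],[-0.09,0.011,-0.06,-0.285,0,0.344,1],[-0.12,0.013,-0.075,-0.38,0,0.458,1],[-0.14,0.015,-0.087,-0.46,0,0.556,1]]' 100
python3 nb.py '[-91.8,0,21.8]' .879 '(554.8,-374,-.15)' '(200,)'
```

```text
clock: 40.5
eef_pos: [504.8, -275.5, 232.6]
tcp_rot: [3.141, -0.688, 0.331]
contact_force: [0.0, 0.5, -1.0]
opening: 0.226
grasp_force: 98.9
t 40.5 [-0.84  0.22  2.06  0.94  0.81 -0.26] [ 504.8 -275.5  232.6] [ 0.   0.5 -1. ]
200 [ 464.  -360.3  221.8] shift [-0.0579  0.0669 -0.0336] rot [-0.306  0.004  0.371]
```

```bash
python3 -m crank '[[-0.015,0.02,-0.01,-0.09,0,0.11,1],[-0.03,0.04,-0.02,-0.18,0.002,0.22,1],[-0.045,0.06,-0.03,-0.27,0.004,0.33,1],[-0.058,0.067,-0.034,-0.306,0.004,0.371,1],[-0.058,0.067,-0.034,-0.306,0.004,0.371,1]]' 100
python3 nb.py '[-91.8,0,21.8]' .879 '(554.8,-374,-.15)' '(110,)'
python3 - <<'E'
from h import *
G=np.array([-91.8,0,21.8]);b=.879
S=cams.grab_frame("scene");s=r.sense()
Rd=rot(s['tcp_rot'])*toolrel(b).inv(); D=s['eef_pos']-Rd.apply(G); e=Rd.as_euler('ZYX'); print('FK',np.round(D,1),e)
print(fit([S],[gm(S,proj(S,[D])[0])],dish_parts(),(D[0],D[1],e[0]),D[2],R0=R.from_euler('yx',[e[1],e[2]])))
E
```

```text
clock: 41.0
eef_pos: [465.0, -359.2, 222.0]
tcp_rot: [-3.14, -0.692, -0.146]
contact_force: [0.4, 0.3, -1.6]
opening: 0.225
grasp_force: 99.0
t 41.0 [-0.91  0.18  2.15  1.07  0.53 -0.06] [ 465.  -359.2  222. ] [ 0.4  0.3 -1.6]
110 [ 464.  -360.3  131.8] shift [-0.0581  0.0013  0.069 ] rot [-0.004 -0.     0.003]
FK [ 556.6 -372.   200.8] [-0.14243803 -0.00076987  0.00103475]
(array([ 5.57491363e+02, -3.73533814e+02, -8.32032928e-02]), np.float64(146.09019607843138))
```

```bash
python3 -m crank '[[-0.025,0.001,0.03,0,0,0,1],[-0.05,0.001,0.06,-0.004,0,0.003,1],[-0.058,0.001,0.069,-0.004,0,0.003,1],[-0.058,0.001,0.069,-0.004,0,0.003,1],[-0.058,0.001,0.069,-0.004,0,0.003,1]]' 100
python3 nb.py '[-91.8,0,21.8]' .879 '(555.2,-374.5,-.15)' '(58,50)'
```

```text
clock: 41.55
eef_pos: [466.2, -361.1, 133.6]
tcp_rot: [3.14, -0.694, -0.147]
contact_force: [0.0, 0.1, -0.9]
opening: 0.23
grasp_force: 98.9
t 41.55 [-0.91  0.35  2.2   1.49  0.46 -0.54] [ 466.2 -361.1  133.6] [ 0.   0.1 -0.9]
58 [ 464.4 -360.8   79.8] shift [-0.0358 -0.0001  0.0402] rot [-0.001 -0.003  0.002]
50 [ 464.4 -360.8   71.8] shift [-0.0409 -0.0001  0.0463] rot [-0.001 -0.003  0.002]
```

```bash
python3 -m crank '[[-0.018,0,0.02,0,0,0,1],[-0.036,0,0.04,-0.001,-0.003,0.002,1],[-0.036,0,0.04,-0.001,-0.003,0.002,1],[-0.041,0,0.046,-0.001,-0.003,0.002,1],[-0.041,0,0.046,-0.001,-0.003,0.002,1]]' 100
python3 nb.py '[-91.8,0,21.8]' .879 '(555.2,-374.5,-.15)' '(50,48)'
python3 -m crank '[[-0.0006,0,0.0008,0,0,0,1],[-0.0012,0,0.0016,0,0,0,1],[-0.0012,0,0.0016,0,0,0,1]]' 100
python3 nb.py '[-91.8,0,21.8]' .879 '(555.2,-374.5,-.15)' '(48,46,44)'
```

```text
clock: 42.05
eef_pos: [464.3, -361.7, 73.2]
tcp_rot: [3.14, -0.693, -0.15]
contact_force: [0.4, 0.4, -1.7]
opening: 0.228
grasp_force: 98.9
t 42.05 [-0.91  0.49  2.22  1.8   0.47 -0.88] [ 464.3 -361.7   73.2] [ 0.4  0.4 -1.7]
50 [ 464.4 -360.8   71.8] shift [-0.0009 -0.0009  0.0011] rot [ 0.002 -0.001 -0.   ]
48 [ 464.4 -360.8   69.8] shift [-0.0022 -0.0009  0.0026] rot [ 0.002 -0.001 -0.   ]
clock: 42.35
eef_pos: [463.9, -361.7, 70.9]
tcp_rot: [3.139, -0.693, -0.15]
contact_force: [-1.6, -0.2, 3.1]
opening: 0.229
grasp_force: 101.4
t 42.35 [-0.91  0.49  2.22  1.81  0.47 -0.89] [ 463.9 -361.7   70.9] [-1.6 -0.2  3.1]
48 [ 464.4 -360.8   69.8] shift [-0.0004 -0.001   0.0011] rot [ 0.002 -0.001 -0.   ]
46 [ 464.4 -360.8   67.8] shift [-0.0017 -0.001   0.0026] rot [ 0.002 -0.001 -0.   ]
44 [ 464.4 -360.8   65.8] shift [-0.003  -0.001   0.0041] rot [ 0.002 -0.001 -0.   ]
```

```bash
python3 -m crank '[[-0.002,-0.0005,0.0008,0,0,0,1],[-0.0032,-0.0005,0.0014,0,0,0,1],[-0.0032,-0.0005,0.0014,0,0,0,1]]' 60
python3 nb.py '[-91.8,0,21.8]' .879 '(555.2,-374.5,-.15)' '(46,44)'
```

```text
clock: 42.65
eef_pos: [462.8, -361.2, 67.9]
tcp_rot: [3.14, -0.694, -0.151]
contact_force: [-3.2, 1.1, 11.1]
opening: 0.225
grasp_force: 105.0
t 42.65 [-0.91  0.5   2.23  1.83  0.47 -0.92] [ 462.8 -361.2   67.9] [-3.2  1.1 11.1]
46 [ 464.4 -360.8   67.8] shift [ 0.0011 -0.0006  0.0011] rot [ 0.002 -0.003 -0.001]
44 [ 464.4 -360.8   65.8] shift [-0.0002 -0.0006  0.0026] rot [ 0.002 -0.003 -0.001]
```

```bash
python3 -m crank '[[-0.001,0,0.0003,0,0,0,1],[-0.0022,0,0.0006,0,0,0,1],[-0.0022,0,0.0006,0,0,0,1]]' 60
python3 nb.py '[-91.8,0,21.8]' .879 '(555.2,-374.5,-.15)' '(44,)'
python3 -m crank '[[0,0,0,0,0,0,0.9],[0,0,0,0,0,0,0.8],[0,0,0,0,0,0,0.7],[0,0,0,0,0,0,0.6],[0,0,0,0,0,0,0.55]]' 60
python3 - <<'E'
from h import *
T=cams.grab_frame("top");S=cams.grab_frame("scene");s=r.sense();print(s['clock'],s['eef_pos'],s['contact_force'],s['opening'])
P=dish_parts()
for dz in(20,24):
  U=P+[p-[0,0,dz-10] for p in P]+[p-[0,0,dz] for p in P]
  for n,f in(('T',T),('S',S)): v,c=fit([f],[gm(f,proj(f,[[557,-373,43]])[0])],U,(557,-374,-.15),23+dz); print(dz,n,np.round(v,3),round(c))
E
```

```text
clock: 42.95
eef_pos: [462.2, -361.2, 66.9]
tcp_rot: [3.14, -0.697, -0.151]
contact_force: [-5.9, 2.9, 16.7]
opening: 0.231
grasp_force: 106.7
t 42.95 [-0.91  0.5   2.23  1.84  0.48 -0.93] [ 462.2 -361.2   66.9] [-5.9  2.9 16.7]
44 [ 464.4 -360.8   65.8] shift [ 0.001  -0.0007  0.0022] rot [ 0.002 -0.005 -0.   ]
clock: 43.45
eef_pos: [460.6, -360.3, 64.7]
tcp_rot: [3.14, -0.691, -0.151]
contact_force: [-0.2, 0.2, -0.4]
opening: 0.447
grasp_force: 0.0
43.55 [ 460.54024873 -360.19292644   64.47988498] [ 0.06967769 -0.186067   -0.26235324] 0.4452895415192845
20 T [ 5.57626e+02 -3.76097e+02 -1.90000e-01] 93
20 S [ 5.53624e+02 -3.78276e+02 -1.65000e-01] 131
24 T [ 5.57952e+02 -3.75740e+02 -1.94000e-01] 105
24 S [ 5.55570e+02 -3.76335e+02 -1.51000e-01] 182
```

```bash
python3 -m crank '[[0,0,-0.04,0,0,0,0.55],[0,0,-0.08,0,0,0,0.55],[0,0,-0.12,0,0,0,0.55],[0,0,-0.16,0,0,0,0.55],[0,0,-0.18,0,0,0,0.55]]'
python3 - <<'E'
from h import *
T=cams.grab_frame("top");S=cams.grab_frame("scene");s=r.sense()
P=dish_parts()
for a,b in((10,20),(12,22),(10,23),(13,23),(14,26)):
  U=P+[p-[0,0,b-a] for p in P]+[p-[0,0,b] for p in P]
  o=[]
  for n,f in(('T',T),('S',S)): v,c=fit([f],[gm(f,proj(f,[[557,-373,43]])[0])],U,(557,-374,-.17),23+b); o+=[np.round(v,3),round(c)]
  print(a,b,*o)
# target: closed fingertips over dish floor centre, tool straight down
to([557,-375,150],R.from_euler('xyz',[np.pi,0,-.17]))
E
```

```text
clock: 44.05
eef_pos: [345.8, -342.8, 205.1]
tcp_rot: [3.138, -0.691, -0.15]
contact_force: [0.1, -0.2, 0.3]
opening: 0.449
grasp_force: 0.0
10 20 [ 5.57962e+02 -3.75375e+02 -2.10000e-01] 110 [ 5.53717e+02 -3.77325e+02 -1.82000e-01] 124
12 22 [ 5.57257e+02 -3.75751e+02 -2.15000e-01] 116 [ 5.54795e+02 -3.77202e+02 -1.73000e-01] 147
10 23 [ 5.57445e+02 -3.75360e+02 -2.08000e-01] 120 [ 5.54879e+02 -3.76725e+02 -1.83000e-01] 161
13 23 [ 5.57344e+02 -3.75123e+02 -2.05000e-01] 120 [ 5.54443e+02 -3.77321e+02 -1.74000e-01] 159
14 26 [ 5.57205e+02 -3.74636e+02 -2.12000e-01] 128 [ 5.53574e+02 -3.77363e+02 -1.80000e-01] 202
shift [ 0.1283 -0.0013  0.1786] rot [-0.002 -0.693  0.018]
```

The height fit favours fully home at 10/20 mm. As a check, I'll touch the inner floor gently with closed fingertips; fully home puts it at about z = 33.

```bash
python3 -m crank '[[0.02,0,0,0,-0.14,0,1],[0.05,0,0.04,0,-0.28,0.005,1],[0.08,0,0.08,0,-0.42,0.01,1],[0.11,0,0.13,0,-0.56,0.015,1],[0.128,0,0.178,0,-0.693,0.018,1]]' 30
python3 -m crank '[[0,0,0.02,0,0,0,1],[0,0,0.04,0,0,0,1],[0,0,0.06,0,0,0,1],[0,0,0.075,0,0,0,1],[0,0,0.08,0,0,0,1]]' 30
```

```text
clock: 44.65
eef_pos: [461.5, -356.5, 180.8]
tcp_rot: [-3.108, -0.27, -0.156]
contact_force: [-0.7, -0.4, -0.1]
opening: -0.004
grasp_force: 0.0
clock: 45.15
eef_pos: [482.0, -356.2, 102.1]
tcp_rot: [-3.105, -0.271, -0.156]
contact_force: [0.3, -1.0, -0.1]
opening: -0.002
grasp_force: 0.0
```

```bash
python3 -c "
from h import *
to([557,-375,130],R.from_euler('xyz',[np.pi,0,-.18])); print(r.sense()['qpos'],r.sense()['contact_force'])"
```

```text
shift [ 0.0816  0.0067 -0.0065] rot [-0.04  -0.271  0.029]
[-0.73479721  0.42145674  1.96026839  0.33132908  0.57653413  0.72480568] [ 0.34328183 -1.02539913 -0.07295506]
```

```bash
python3 -m crank '[[0.005,0,-0.03,0,0,0,1],[0.02,0.002,-0.03,-0.01,-0.08,0.01,1],[0.04,0.004,-0.02,-0.02,-0.16,0.02,1],[0.06,0.006,-0.015,-0.03,-0.22,0.029,1],[0.0816,0.0067,-0.0065,-0.04,-0.271,0.029,1]]' 30
python3 -m crank '[[0,0,0,0,0,0,1]]' 30
python3 -c "
from h import *
to([557,-375,62],R.from_euler('xyz',[np.pi,0,-.18]))"
```

```text
clock: 45.65
eef_pos: [558.4, -376.8, 133.8]
tcp_rot: [3.138, -0.002, -0.182]
contact_force: [0.1, -0.5, -0.5]
opening: 0.002
grasp_force: 0.0
clock: 45.75
eef_pos: [560.9, -376.6, 133.1]
tcp_rot: [3.138, -0.004, -0.179]
contact_force: [-0.2, 0.1, 1.1]
opening: -0.0
grasp_force: 0.0
shift [-0.0044 -0.0011  0.071 ] rot [ 0.003 -0.004  0.001]
```

Tool is vertical over the stack; lowering to near the expected floor contact (TCP z ≈ 52).

```bash
python3 -m crank '[[-0.004,-0.001,0.03,0,0,0,1],[-0.004,-0.001,0.055,0.003,-0.004,0,1],[-0.004,-0.001,0.071,0.003,-0.004,0,1],[-0.004,-0.001,0.071,0.003,-0.004,0,1]]' 30
python3 -m crank '[[0,0,0.003,0,0,0,1],[0,0,0.006,0,0,0,1],[0,0,0.006,0,0,0,1]]' 30
python3 -m crank '[[0,0,0.002,0,0,0,1],[0,0,0.003,0,0,0,1],[0,0,0.003,0,0,0,1]]' 30
```

```text
clock: 46.15
eef_pos: [551.7, -373.9, 59.7]
tcp_rot: [-3.139, 0.005, -0.181]
contact_force: [-0.4, 0.6, -0.4]
opening: 0.004
grasp_force: 0.0
clock: 46.45
eef_pos: [553.9, -375.1, 56.7]
tcp_rot: [-3.141, 0.0, -0.181]
contact_force: [-0.2, 0.1, -0.1]
opening: 0.001
grasp_force: 0.0
clock: 46.75
eef_pos: [553.5, -374.8, 53.0]
tcp_rot: [-3.141, 0.001, -0.181]
contact_force: [0.8, -0.5, 0.3]
opening: 0.0
grasp_force: 0.0
```

```bash
python3 -m crank '[[0,0,0.001,0,0,0,1],[0,0,0.001,0,0,0,1]]' 30
python3 -m crank '[[0,0,0.001,0,0,0,1],[0,0,0.001,0,0,0,1]]' 30
python3 -m crank '[[0,0,0.001,0,0,0,1],[0,0,0.001,0,0,0,1]]' 30
```

```text
clock: 46.95
eef_pos: [553.7, -374.9, 52.1]
tcp_rot: [-3.141, 0.001, -0.181]
contact_force: [-0.4, 0.4, 2.1]
opening: 0.002
grasp_force: 1.0
clock: 47.15
eef_pos: [553.7, -374.9, 52.1]
tcp_rot: [-3.141, 0.001, -0.181]
contact_force: [-3.5, 2.6, 10.4]
opening: 0.003
grasp_force: 5.4
clock: 47.35
eef_pos: [553.8, -375.0, 52.0]
tcp_rot: [-3.141, 0.001, -0.181]
contact_force: [-5.3, 3.7, 19.9]
opening: 0.001
grasp_force: 9.7
```

Contact came at TCP z = 52, so the floor is at 33 mm and the stack is fully home. Retreating and doing a last numeric check.

```bash
python3 -m crank '[[0,0,-0.03,0,0,0,1],[0,0,-0.07,0,0,0,1],[0,0,-0.11,0,0,0,1],[0,0,-0.15,0,0,0,1],[0,0,-0.19,0,0,0,1]]' 30
python3 -m crank '[[-0.04,0,0,0,0,0,1],[-0.08,0,0,0,0,0,1],[-0.12,0,0,0,0,0,1],[-0.16,0,0,0,0,0,1],[-0.16,0,0,0,0,0,1]]' 30
python3 - <<'E'
from h import *
T=cams.grab_frame("top");S=cams.grab_frame("scene")
a=cv2.imread('pics/top0.png')[:,:,::-1]; b=cv2.imread('pics/scene0.png')[:,:,::-1]
for n,f,o,rects in(('top',T,a,dict(bin=(140,160,235,245),bottle=(215,132,245,165),clamp=(258,130,276,162),beaker=(295,128,325,160))),('scene',S,b,dict(flap=(445,200,520,260),bottle=(405,255,440,320),clamp=(355,283,378,312),beaker=(288,245,325,295)))):
    for k,(x0,y0,x1,y1) in rects.items(): print(n,k,np.abs(f['image'][y0:y1,x0:x1].astype(int)-o[y0:y1,x0:x1]).mean().round(1),end='; ')
    print([(tuple(np.round(c).astype(int)),int(x)) for c,x,_ in blobs(mask(f,'red'),5)])
P=dish_parts();U=P+[p-[0,0,10] for p in P]+[p-[0,0,20] for p in P]
for f in(T,S): print(fit([f],[gm(f,proj(f,[[557,-373,43]])[0])],U,(557,-374,-.17),43))
E
```

```text
clock: 47.85
eef_pos: [553.5, -374.8, 241.5]
tcp_rot: [-3.141, 0.002, -0.181]
contact_force: [-0.3, -0.0, -0.3]
opening: 0.001
grasp_force: 0.0
clock: 48.35
eef_pos: [392.1, -344.6, 239.8]
tcp_rot: [-3.14, 0.005, -0.182]
contact_force: [0.3, 0.6, -0.6]
opening: 0.003
grasp_force: 0.0
top bin 2.8; top bottle 2.4; top clamp 2.6; top beaker 2.4; [((np.int64(226), np.int64(143)), 52), ((np.int64(169), np.int64(203)), 1845), ((np.int64(580), np.int64(280)), 45), ((np.int64(594), np.int64(398)), 10)]
scene flap 2.1; scene bottle 2.5; scene clamp 1.8; scene beaker 1.6; [((np.int64(185), np.int64(52)), 82), ((np.int64(144), np.int64(90)), 28), ((np.int64(150), np.int64(112)), 6), ((np.int64(189), np.int64(146)), 31), ((np.int64(513), np.int64(220)), 2162), ((np.int64(430), np.int64(263)), 129)]
(array([ 5.57887347e+02, -3.75654604e+02, -1.95976926e-01]), np.float64(155.6039215686274))
(array([ 5.54323642e+02, -3.77735551e+02, -1.93970740e-01]), np.float64(123.29019607843138))
```

All unchanged, no loose plugs, flap shut, stack home.

```bash
python3 -c "
from rig import sign_off
print(sign_off())"
```

```text
the job is handed in; nothing more can be done
None
```

The job is handed in: all eight plugs were tipped into the bin, the flap is shut, both emptied dishes are nested fully home on the tray dish (it and the stack turned about 0.1 rad during nesting), and the beaker, clamp and wash bottle did not move.

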